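# Batch test coupons through a tailgate tipping pan into the kit drawer

## Robot

A 6-joint arm with a two-finger parallel gripper is mounted at the origin on a cart in front of the work surface, level with it; the furniture and walls round the work are solid. World frame = base frame: x ahead of the robot, y to its left, z up, the work surface at z = 0. Lengths are in m, angles in rad, forces in N, time in s.
With the tool pointing down it reaches from about 0.425 to 0.95 m from the base axis. Payload 3.5 kg.
Tool frame: the origin (TCP) lies where the fingers leave the gripper's body, on its centre line; the fingertips stand 73 mm ahead of it and the grasp point (between the pads) lies 54 mm ahead of it (ctrl.nose_length is the distance from the TCP to the fingertips, in m); z points along the fingers, x is the direction in which the jaws open and shut, and the axes are right-handed (so a half turn about z gives the same grasp; the last joint's range is limited). The gripper opens to 85 mm and grips with 20 to 120 N. Pads are 22 mm wide; open, the fingers measure 114 mm over their backs; the gripper's body (76 mm by 85 mm) begins 54 mm behind the grasp point. The pads swing forward as they close: fully open they stand 13 mm farther back than shut.
Start: joints at [-1.329, 0.286, 1.577, -0, 1.279, -0.15], TCP at [0.258, -0.624, 0.304] pointing down, gripper open.
Joint ranges: [-2.77, 2.77], [-0.9, 2.22], [0.21, 2.48], [-1.53, 4.67], [0.24, 2.81], [-2.84, 2.84]. Speed limits (rad/s): [2.79, 2.79, 3.14, 3.14, 3.14, 3.14].

## Interface

Orientations are given as a 3x3 rotation matrix whose columns are the frame's x, y, z axes.
In Python, from plant import ctrl gives the robot as it stands.
- The arm moves only by the shell command python3 -m inch 'ROWS' [FORCE]. ROWS is JSON, a list of rows, each an object with "rot": the turn, a rotation vector about the tool's x, y, z in degrees, a list of three; "xyz": the shift along the tool's x, y, z in m, a list of three; "fingers": the finger opening in m, from 0 to 0.0854. In form: [{"rot": [rx, ry, rz], "xyz": [dx, dy, dz], "fingers": fingers}, ...]. A call has exactly 10 rows; each row shifts and turns the commanded pose from where the row before left it, along the tool's axes as they then stand; what a row does not reach is not made up. A row lasts 1/10 s, in which the tool goes at most 50 mm and 8.59 degrees, less where a joint would pass 70% of its speed; a pose out of reach is approached as far as the arm can. A call is refused whole if a number of a shift passes 0.05 or a number of a turn 8.59, either way. A call with a gripper value outside its range is refused whole. The fingers move at their own pace and stop on an object; FORCE is the grip in N (left out, the last holds). Time passes only in rows, so rows that do not move let the fingers close, or fill a call up. It gives the time, the measured TCP pose, the force and the opening at its end, in the units of the state.
- ctrl.observe(): the state, without advancing time (a new reading comes with each control period).
- ctrl.grab_frame(name): name is "scene" or "top" or "wrist"; returns a dict with "color" (420x560x3 uint8, red, green, blue), "vertical_fov" (degrees; the focal length in pixels is half the picture's height over the tangent of half this angle, whatever the lens; pixels are square), "cx", "cy" (the principal point, pixels), "dist" ([k1, k2, p1, p2, k3] as OpenCV has them; the pictures are not rectified), "rvec" (rotation vector, rad) and "tvec" (3), from world to camera coordinates, as OpenCV has them. Camera axes: x right, y down, z forward; pixel columns grow to the right and rows downward; lengths in m; the calibration is good to about 2 mm. A picture is of the moment at which its call begins. There is no depth.
- ctrl.finish_job(): hands the job in, once; it reports no verdict.
The state is a dict: "time_s": time; "joints": joint angles; "qd": joint speeds; "joint_efforts": joint torques, N m; "position": TCP position; "tool_rot": TCP orientation; "wrist_force": force on the tool from outside, world axes, zero at the start; "wrist_torque": the same for the moment, N m; "grip_width": opening from 0.0 (shut) to 1.0 (fully open).
Only numpy, scipy, OpenCV 4.12 (cv2) and the standard library are available. Lean on these libraries where they do the work, as an engineer would, in place of code of your own. Each camera call takes 0.05 s, during which the arm holds its last target.

## Task

Collect every metal test coupon lying on the bench into the tipping pan while its end gate is up, then lower the gate all the way and tip the pan by its handle so that the whole batch slides out over the gate into the open drawer below. Afterwards set the pan back down level, swing its gate up shut again and push the drawer fully home with all the coupons in it. Never tip the pan with its gate up, and leave the other things on the bench where they are.

Things in the scene. Friction and masses are not known exactly. Their poses are not given: they have to be found in the camera images.
- coupon_a: flat rectangular metal coupon (one of three or four; absent ones read None), 60 x 30 x 10 mm, plain light grey, 40 g, lying anywhere on the bench left of the station; origin at the centre of its underside, x along its length, y across its width, z through its thickness
- coupon_b: flat rectangular metal coupon (one of three or four; absent ones read None), 56 x 28 x 12 mm, plain light grey, 40 g, lying anywhere on the bench left of the station; origin at the centre of its underside, x along its length, y across its width, z through its thickness
- coupon_c: flat rectangular metal coupon (one of three or four; absent ones read None), 60 x 30 x 10 mm, plain light grey, 40 g, lying anywhere on the bench left of the station; origin at the centre of its underside, x along its length, y across its width, z through its thickness
- coupon_d: flat rectangular metal coupon (one of three or four; absent ones read None), 56 x 28 x 12 mm, plain light grey, 40 g, lying anywhere on the bench left of the station; origin at the centre of its underside, x along its length, y across its width, z through its thickness
- hinge_mid (a point): fixed: middle of the hinge line shared by pan and gate, 140 mm above the bench, on the station (steel stand with pan and one-drawer grey cabinet) at the right of the bench. Axes: x along the hinge, away from the robot; y left, toward the pan's handle; z up. Cabinet 96 mm high, from x = 75 to 245, y = -146 to 4 mm here; the open drawer reaches to x = -71 mm
- pan_floor (a point): centre of the pan's inner floor; axes turn with the pan (x along the hinge, y toward the handle, z out of the floor). Open-topped aluminium pan, inside 100 (x) by 150 mm (y), walls 35 mm high, 3 mm thick; the gate closes its -y end, 75 mm from here, where the hinge line runs along the floor edge. Level, the floor is 140 mm above the bench
- pan_handle (a point): middle of the pan's black round handle bar, 12 mm in diameter, parallel to x, 84 mm long between two side arms, 31 mm clear of the end wall; in the pan's axes 190 mm from the hinge line (y), 31 mm above the floor (z). Lift it along the arc about the hinge to tip the pan (about 3 N); let go, the pan sinks back level by itself
- gate_ear (a point): grip point on the gate's round top rail, a steel rod of 10 mm diameter parallel to x whose end sticks out 55 mm past the pan's side wall toward the robot; this point is 29 mm outside that wall. In hinge_mid's axes, pan level: gate up (-82, -5, 45) mm, gate down (-82, -45, -7) mm; it turns about the hinge line between. Gate plate 104 mm wide, 4 mm thick
- drawer_front (a point): centre of the outer face of the drawer's front panel, 46 mm above the bench; the panel is 146 mm wide and 76 mm high (8 to 84 mm above the bench), faces the robot and is pushed along hinge_mid's +x. A thin bow pull, 62 mm wide, stands out 15 mm below the middle, 32 mm above the bench; the gate rail passes 100 mm above near the left edge: push at the middle or right of it
- drawer_floor (a point): centre of the drawer's inner floor, 16 mm above the bench; axes as the station's. Inside 141 mm (x) by 134 mm (y), walls 62 mm high
- drawer (a joint): how far the drawer stands open, m: 0 fully home against its stop, up to 0.140 open. Slides with about 2 N of friction and stays where it is left
- pan (a joint): tip angle of the pan, rad: 0 level on its rest, up to 1.2 with the handle end raised; coupons slide from about 0.65
- gate (a joint): angle of the gate relative to the pan, rad: 0 up and shut, 1.62 fully lowered, where it continues the pan's floor outward as a chute. A stiff hinge: it stays where it is left (about 1 N at the rail)
- glycol_bottle: bystander: white bottle with red cap, 42 mm diameter, 90 mm high; origin under its centre
- needle_box: bystander: blue case with a clear lid, 73 x 110 x 29 mm; origin under its centre
- lens: bystander: black spare lens standing on end, 35 mm diameter, 50 mm high; origin under its centre
- tilt_instrument: fixed: the tall laboratory instrument along the back of the work area; its origin, on the bench, is about 100 mm left of the middle of its sample stage. The stage stands out toward the robot to x = 0.58 m for y = 0.10 to 0.26 m, from 0.2 to 0.47 m above the bench: keep wrist and gripper clear of it, passing on the robot's side (x under 0.44 m there)
Not all that is in view belongs to the job. What is shaped like the coupon_c but black or pink is not meant.

How it is judged:
By the outcome, as a careful person would: the job done as asked, in the order asked, and still so for the second after the job is handed in, with the robot touching nothing.
Of coupon_a, coupon_b, coupon_c, coupon_d only 3 to 4 are there at a start; the rules pass over those that are not, and their reading is None.
At some moment in a run one of coupon_a, coupon_b, coupon_c, coupon_d may be knocked a few centimetres aside while the robot is not near it.
Once in a run the grip may slacken for a moment while it holds something.
It also fails if it takes over 210 s, if anything falls off the work surface, if the arm or the gripper's body presses on something with over 40 N, if the wrist force passes 120 N, or if a joint passes its speed limit or range.

## Working session

There is one attempt and no reset: what is moved stays moved. The work goes in short steps, Python scripts to look and compute and a shell command to move; the robot and the scene stay as the last step left them, time stands still between calls to the robot, and variables do not carry over. Pictures are saved under pics/ and viewed, and the job is handed in when it is done.

```bash
ls; mkdir -p pics; cat > h.py <<'E'
import numpy as np, cv2
from plant import ctrl
def cam(name,save=None):
    f=ctrl.grab_frame(name)
    im=f["color"]
    h,w=im.shape[:2]
    fl=h/2/np.tan(np.radians(f["vertical_fov"])/2)
    f["K"]=np.array([[fl,0,f["cx"]],[0,fl,f["cy"]],[0,0,1.]])
    f["D"]=np.array(f["dist"],float)
    f["R"]=cv2.Rodrigues(np.array(f["rvec"],float))[0]; f["t"]=np.array(f["tvec"],float).ravel()
    if save: cv2.imwrite("pics/"+save+".png",cv2.cvtColor(im,cv2.COLOR_RGB2BGR))
    np.save("pics/"+(save or "tmp")+".npy",f,allow_pickle=True)
    return f
def load(s): return np.load("pics/"+s+".npy",allow_pickle=True).item()
def px2w(f,uv,z):
    p=cv2.undistortPoints(np.array(uv,float).reshape(-1,1,2),f["K"],f["D"]).reshape(-1,2)
    d=np.c_[p,np.ones(len(p))]@f["R"]; c=-f["R"].T@f["t"]
    return c+d*((z-c[2])/d[:,2])[:,None]
def w2px(f,P):
    return cv2.projectPoints(np.array(P,float).reshape(-1,1,3),np.array(f["rvec"],float),f["t"],f["K"],f["D"])[0].reshape(-1,2)
E
python3 - <<'E'
from h import *
for n in("scene","top","wrist"):
    f=cam(n,n+"0"); print(n,-f["R"].T@f["t"],f["vertical_fov"])
print({k:np.round(v,3) for k,v in ctrl.observe().items()})
E
```

```text
pics
scene [-0.07161502  0.69710208  0.96369247] 50.6580200426025
top [0.3127681  0.06487459 1.26564748] 54.95621782421949
wrist [ 0.31798141 -0.59899068  0.37279262] 64.87024088031768
{'time_s': np.float64(0.15), 'joints': array([-1.329,  0.287,  1.578, -0.   ,  1.279, -0.15 ]), 'qd': array([-0.   , -0.002, -0.004,  0.001, -0.001, -0.001]), 'joint_efforts': array([ 1.0000e-03, -4.0661e+01, -2.9314e+01, -0.0000e+00,  4.0000e-03,
        0.0000e+00]), 'position': array([ 0.258, -0.623,  0.303]), 'tool_rot': array([[ 0.382, -0.924, -0.   ],
       [-0.924, -0.382,  0.002],
       [-0.002, -0.   , -1.   ]]), 'wrist_force': array([ 0.426, -0.329, -0.015]), 'wrist_torque': array([ 0.002,  0.013, -0.028]), 'grip_width': np.float64(1.001)}
```

View pics/scene0.png

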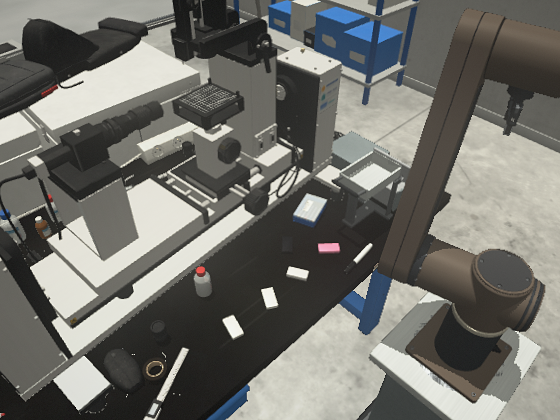

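View pics/top0.png

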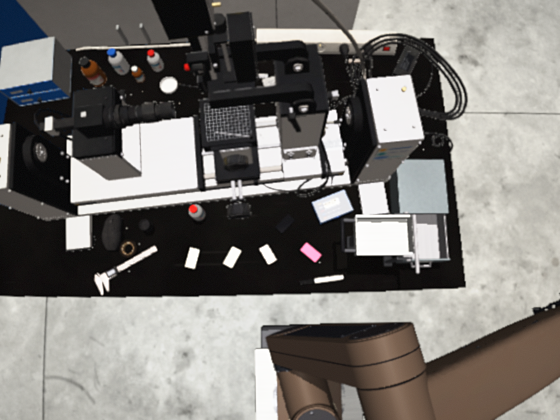

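View pics/wrist0.png

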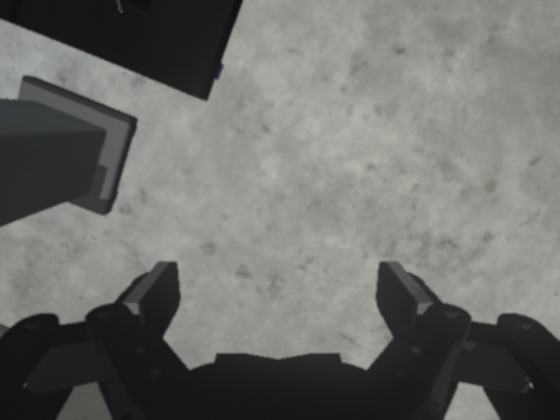

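```bash
python3 - <<'E'
from h import *
a=cv2.imread("pics/top0.png")
cv2.imwrite("pics/top0a.png",cv2.resize(a[190:300,60:350],None,fx=2.7,fy=2.7,interpolation=cv2.INTER_CUBIC))
cv2.imwrite("pics/top0b.png",cv2.resize(a[160:300,320:470],None,fx=4,fy=4,interpolation=cv2.INTER_CUBIC))
f=load("top0")
print(px2w(f,[[191,258],[232,257],[267,254],[311,252],[285,225],[332,206],[195,212],[145,226]],0.01))
E
```

```text
[[ 0.42890713  0.35419909  0.01      ]
 [ 0.42930403  0.22550085  0.01      ]
 [ 0.4360196   0.11640879  0.01      ]
 [ 0.43858932 -0.02057692  0.01      ]
 [ 0.525942    0.05802623  0.01      ]
 [ 0.58323384 -0.09338782  0.01      ]
 [ 0.57527473  0.34407959  0.01      ]
 [ 0.53374169  0.5053897   0.01      ]]
```

View pics/top0a.png

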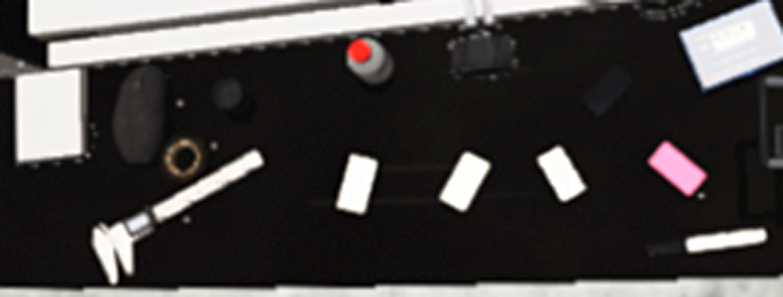

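View pics/top0b.png

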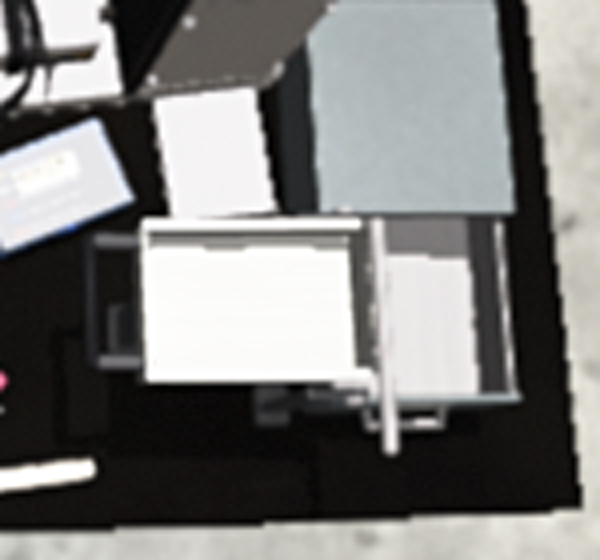

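```bash
python3 - <<'E'
from h import *
a=cv2.imread("pics/scene0.png")
cv2.imwrite("pics/scene0b.png",cv2.resize(a[120:250,310:440],None,fx=4.6,fy=4.6,interpolation=cv2.INTER_CUBIC))
cv2.imwrite("pics/scene0c.png",cv2.resize(a[230:345,210:380],None,fx=4.6,fy=4.6,interpolation=cv2.INTER_CUBIC))
a=cv2.imread("pics/top0.png")
cv2.imwrite("pics/top0c.png",cv2.resize(a[190:290,330:450],None,fx=6,fy=6,interpolation=cv2.INTER_CUBIC))
f=load("top0")
c=lambda u,v:[320+u/4,160+v/4]
print(px2w(f,[c(319,213),c(514,212)],.096))
print(px2w(f,[c(143,218),c(146,382),c(358,220)],.175))
print(px2w(f,[c(391,450)],.185))
E
```

```text
[[ 0.53722506 -0.28437201  0.096     ]
 [ 0.53378961 -0.4346494   0.096     ]]
[[ 0.5219414  -0.13717544  0.175     ]
 [ 0.40891908 -0.13229452  0.175     ]
 [ 0.51634367 -0.28800436  0.175     ]]
[[ 0.35680021 -0.29389659  0.185     ]]
```

View pics/scene0b.png

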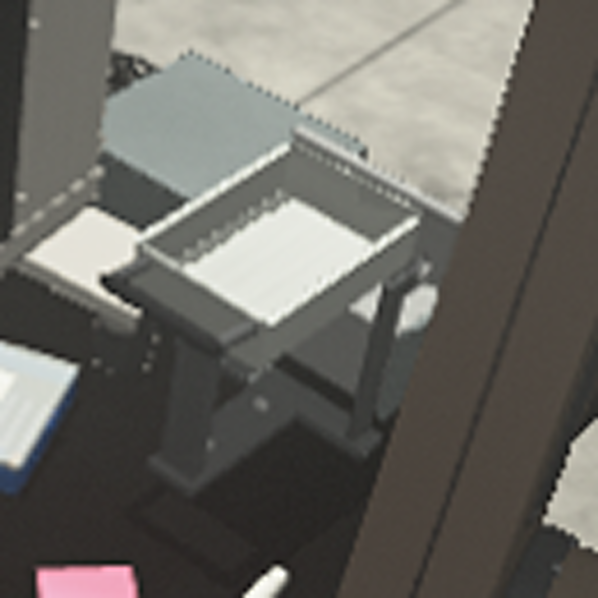

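View pics/scene0c.png

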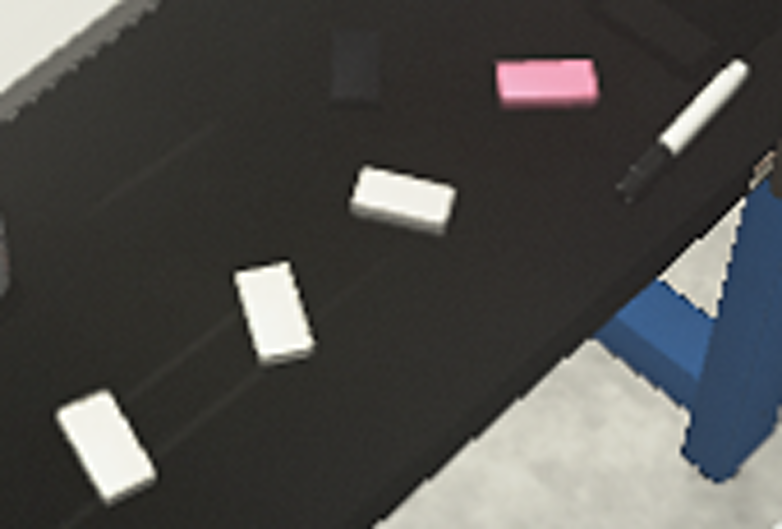

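View pics/top0c.png

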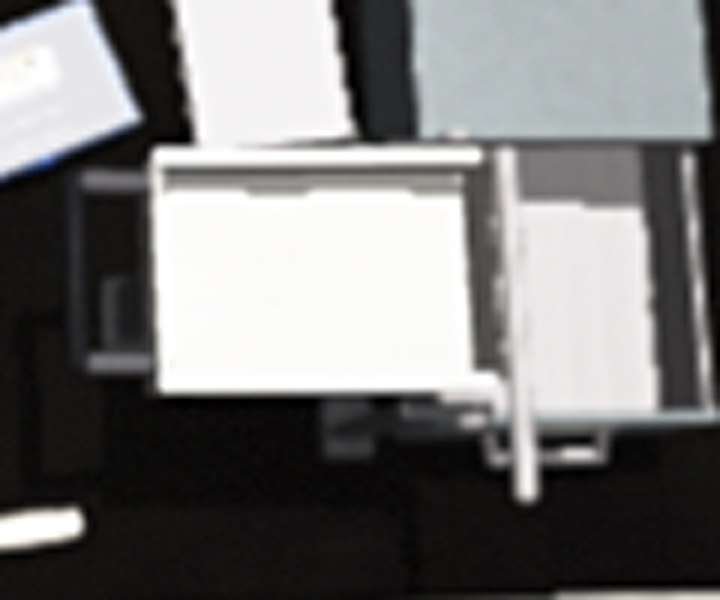

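```bash
python3 - <<'E'
from h import *
from scipy.optimize import least_squares
T=load("top0");S=load("scene0")
t=lambda u,v:[330+u/6-.4,190+v/6-.4]
s=lambda u,v:[310+u/4.6-.4,120+v/4.6-.4]
tp=[((75,4,96),t(418,138)),((75,-146,96),t(711,138)),((53,153,175),t(152,148)),((-53,153,175),t(157,393)),((-108,-5,185),t(527,502)),((-71,-144,84),t(716,420)),((0,196,171),t(70,273))]
sp=[((53,153,175),s(138,245)),((-53,153,175),s(265,328)),((-53,0,175),s(418,218)),((53,0,175),s(293,143))]
def w(p,P):
    c,q=np.cos(p[2]),np.sin(p[2]); x,y,z=np.array(P)/1000.
    return [p[0]+c*x-q*y,p[1]+q*x+c*y,z]
def r(p): return np.concatenate([(w2px(f,[w(p,P) for P,_ in L])-[u for _,u in L]).ravel() for f,L in((T,tp),(S,sp))])
o=least_squares(r,[.46,-.286,-.03],loss="soft_l1")
print(o.x,np.degrees(o.x[2])); print(r(o.x).reshape(-1,2).round(1))
# coupons by threshold
im=T["color"].astype(int); m=((im.min(2)>150)).astype(np.uint8)
for b in((175,240,290,280),):
    n,l,st,ce=cv2.connectedComponentsWithStats(m[b[1]:b[3],b[0]:b[2]])
    for i in range(1,n):
        if st[i,4]<40: continue
        ys,xs=np.where(l==i); W=px2w(T,np.c_[xs+b[0],ys+b[1]],.011)[:,:2]
        rr=cv2.minAreaRect((W*1000).astype(np.float32)); d=np.linalg.svd(W-W.mean(0))[2][0] if len(W)<5000 else 0
        print(W.mean(0).round(4),rr,"long-axis deg",np.degrees(np.arctan2(d[1],d[0])).round(1))
E
```

```text
[ 0.4630616  -0.28727233 -0.01208445] -0.6923881130674718
[[ 0.4  0.4]
 [ 0.2 -0.4]
 [ 0.1  1.7]
 [ 1.2 -0.7]
 [-0.7 -0.1]
 [ 1.6  1.5]
 [-1.1  0.4]
 [-1.  -0.5]
 [ 0.6 -0.8]
 [-0.7  0.2]
 [-2.1  0.8]]
[0.4357 0.115 ] ((435.9678955078125, 115.40447998046875), (57.7463264465332, 30.201601028442383), 29.65277099609375) long-axis deg -149.7
[0.4299 0.351 ] ((430.0358581542969, 350.9091796875), (32.720672607421875, 62.35512924194336), 75.46409606933594) long-axis deg 164.9
[0.4299 0.2265] ((430.05303955078125, 226.48068237304688), (32.724708557128906, 61.247135162353516), 60.55310821533203) long-axis deg 149.5
```

```bash
cat > go.py <<'E'
# usage: go.py x y z psi : rz (deg) and shift in tool axes after that turn
import sys
from h import *
s=ctrl.observe(); R=np.array(s["tool_rot"]); p=np.array(s["position"])
x,y,z,psi=map(float,sys.argv[1:5])
cur=np.degrees(np.arctan2(R[1,0],R[0,0])); rz=-((psi-cur+180)%360-180)
a=np.radians(psi); Rt=np.array([[np.cos(a),np.sin(a),0],[np.sin(a),-np.cos(a),0],[0,0,-1]])
d=np.array([x,y,z])-p
print("t%.1f"%s["time_s"],"pos",p.round(4),"psi %.2f"%cur,"q6 %.2f"%s["joints"][5],"rotvec err deg (rz incl)",np.degrees(cv2.Rodrigues(R.T@Rt)[0]).ravel().round(2))
print("now axes",(R.T@d).round(4),"| rz %.2f then"%rz,(Rt.T@d).round(4))
E
python3 go.py 0.44 -0.22 0.40 -60
```

```text
t0.1 pos [ 0.2577 -0.6235  0.3028] psi -67.55 q6 -0.15 rotvec err deg (rz incl) [-0.02  0.1  -7.55]
now axes [-0.3034 -0.3226 -0.0965] | rz -7.55 then [-0.2583 -0.3596 -0.0972]
```

```bash
python3 -m inch '[{"rot":[0,0,-7.5],"xyz":[0,0,-0.01],"fingers":0.085},{"rot":[0,0,0],"xyz":[-0.028,-0.036,-0.01],"fingers":0.085},{"rot":[0,0,0],"xyz":[-0.028,-0.04,-0.01],"fingers":0.085},{"rot":[0,0,0],"xyz":[-0.028,-0.04,-0.01],"fingers":0.085},{"rot":[0,0,0],"xyz":[-0.03,-0.04,-0.01],"fingers":0.085},{"rot":[0,0,0],"xyz":[-0.03,-0.04,-0.01],"fingers":0.085},{"rot":[0,0,0],"xyz":[-0.03,-0.04,-0.01],"fingers":0.085},{"rot":[0,0,0],"xyz":[-0.03,-0.04,-0.01],"fingers":0.085},{"rot":[0,0,0],"xyz":[-0.03,-0.04,-0.01],"fingers":0.085},{"rot":[0,0,0],"xyz":[-0.02,-0.04,-0.005],"fingers":0.085}]'; python3 -c "
from h import *
f=cam('wrist','w1'); print(-f['R'].T@f['t'])"; python3 go.py 0.44 0.0 0.30 -60
```

```text
time_s: 1.15
position: [0.4377, -0.2282, 0.3991]
tool_rot: [[0.499, -0.866, 0.001], [-0.866, -0.499, -0.001], [0.002, -0.001, -1.0]]
wrist_force: [0.4, -0.4, 0.8]
grip_width: 0.996
[ 0.49413921 -0.19593308  0.46921529]
t1.2 pos [ 0.4405 -0.2239  0.3998] psi -59.75 q6 0.36 rotvec err deg (rz incl) [-0.34 -0.01  0.25]
now axes [-0.1937 -0.1117  0.1004] | rz 0.25 then [-0.1941 -0.1115  0.0998]
```

View pics/w1.png

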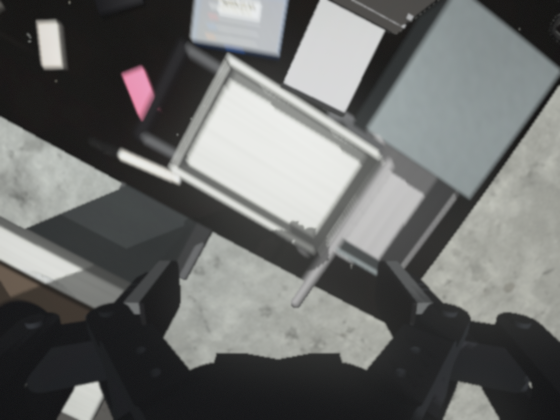

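```bash
python3 -c "
import cv2
a=cv2.imread('pics/w1.png')
cv2.imwrite('pics/w1b.png',cv2.resize(a[30:310,130:470],None,fx=2.1,fy=2.1,interpolation=cv2.INTER_CUBIC))"
```

```text
(no output)
```

View pics/w1b.png

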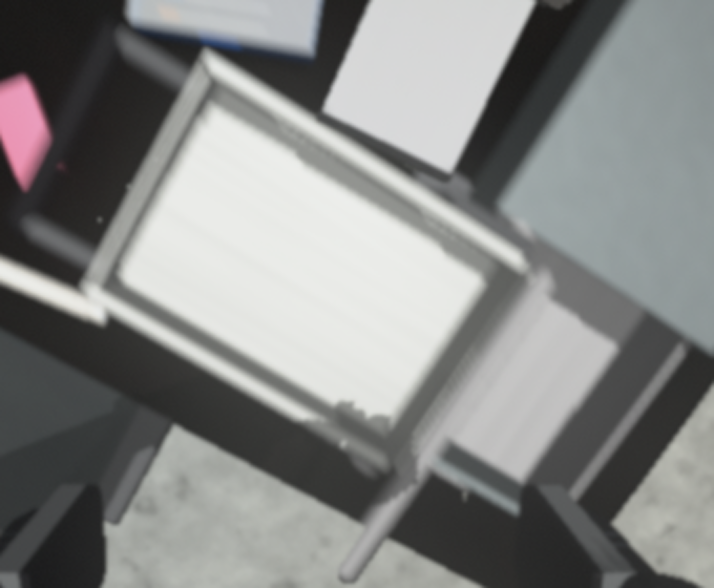

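```bash
cat > fit.py <<'E'
from h import *
from scipy.optimize import least_squares
W=load("w1")
q=lambda u,v:[130+u/2.1-.3,30+v/2.1-.3]
wp=[((50,150,140),q(212,100)),((-50,150,140),q(117,277)),((-50,0,140),q(387,430)),((50,0,140),q(487,283)),((53,153,175),q(204,48)),((-53,153,175),q(84,290)),((75,4,96),q(498,202)),((-108,-5,185),q(346,580))]
def w(p,P):
    c,s=np.cos(p[2]),np.sin(p[2]); x,y,z=np.array(P)/1000.
    return [p[0]+c*x-s*y,p[1]+s*x+c*y,z]
def r(p): return (w2px(W,[w(p,P) for P,_ in wp])-[u for _,u in wp]).ravel()
o=least_squares(r,[.463,-.287,-.012],loss="soft_l1")
print(o.x,np.degrees(o.x[2])); print(r(o.x).reshape(-1,2).round(1).tolist())
E
python3 fit.py
python3 - <<'E'
from h import *
W=load("w1"); im=W["color"].astype(int)
print(px2w(W,[[51,44]],.012), px2w(W,[[139,92]],.01))
E
```

```text
[ 0.46586992 -0.28457816 -0.00456855] -0.26175863611190614
[[2.5, -7.4], [0.0, 1.0], [-0.4, 0.0], [5.1, -13.1], [-0.7, 5.5], [0.8, 0.4], [-1.0, 0.7], [-3.4, -4.5]]
[[0.43804729 0.11530581 0.012     ]] [[ 0.43949875 -0.01387948  0.01      ]]
```

```bash
sed -i 's/wp=\[((50,150,140),q(212,100)),/wp=[/; s/((50,0,140),q(487,283)),//' fit.py; python3 fit.py; python3 - <<'E'
from h import *
exec(open("fit.py").read().split("def r(")[0])
im=W["color"][:,:,::-1].copy()
p=[.4640,-.2865,-.010]
def dr(P,c):
    u=w2px(W,[w(p,k) for k in P]); cv2.polylines(im,[np.int32(u*16)],True,c,1,cv2.LINE_AA,4)
dr([(53,153,175),(-53,153,175),(-53,0,175),(53,0,175)],(0,0,255))
dr([(50,150,140),(-50,150,140),(-50,0,140),(50,0,140)],(0,255,0))
dr([(75,4,96),(75,-146,96),(245,-146,96),(245,4,96)],(255,0,0))
dr([(-108,-5,185),(52,-5,185)],(0,255,255))
dr([(-71,2,84),(-71,-144,84)],(255,0,255))
dr([(-42,190,171),(42,190,171)],(255,255,0))
cv2.imwrite("pics/w1o.png",cv2.resize(im[30:310,130:470],None,fx=2.1,fy=2.1))
E
```

```text
[ 0.46679724 -0.28469798 -0.00397553] -0.22778133454412897
[[0.5, 0.3], [0.2, -0.6], [-0.1, 4.6], [1.3, -0.3], [-0.5, 0.0], [-2.8, -5.2]]
```

View pics/w1o.png

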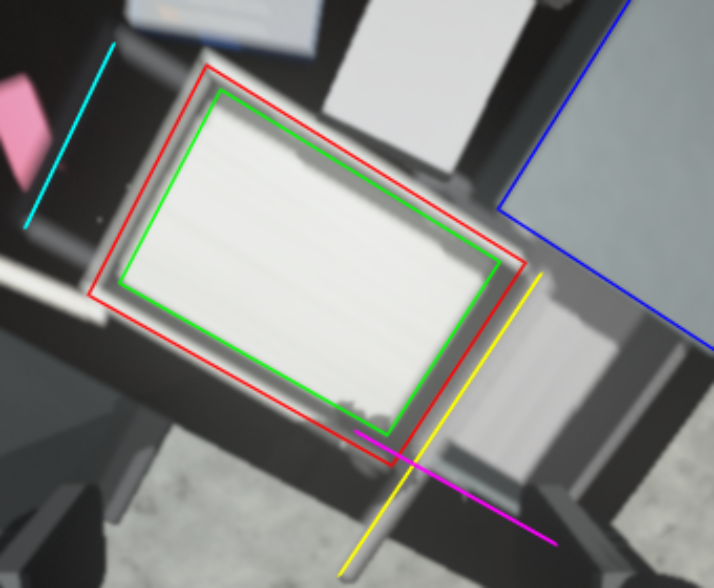

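```bash
python3 -m inch '[{"rot":[0,0,0],"xyz":[-0.03,-0.016,0],"fingers":0.085},{"rot":[0,0,0],"xyz":[-0.03,-0.016,0],"fingers":0.085},{"rot":[0,0,0],"xyz":[-0.03,-0.017,0.01],"fingers":0.085},{"rot":[0,0,0],"xyz":[-0.03,-0.017,0.02],"fingers":0.085},{"rot":[0,0,0],"xyz":[-0.03,-0.017,0.03],"fingers":0.085},{"rot":[0,0,0],"xyz":[-0.03,-0.017,0.03],"fingers":0.085},{"rot":[0,0,0],"xyz":[-0.03,-0.017,0.03],"fingers":0.085},{"rot":[0,0,0],"xyz":[-0.03,-0.017,0.03],"fingers":0.085},{"rot":[0,0,0],"xyz":[-0.03,-0.017,0.03],"fingers":0.085},{"rot":[0,0,0],"xyz":[-0.024,-0.014,0.02],"fingers":0.085}]'; python3 -c "
from h import *
f=cam('wrist','w2')"; python3 go.py 0.437 0.115 0.08 -60
```

```text
time_s: 2.2
position: [0.4322, 0.1081, 0.1955]
tool_rot: [[0.5, -0.866, -0.003], [-0.866, -0.5, 0.0], [-0.002, 0.003, -1.0]]
wrist_force: [0.2, -0.5, 0.7]
grip_width: 0.989
t2.2 pos [0.4304 0.1103 0.1925] psi -59.94 q6 1.07 rotvec err deg (rz incl) [0.36 0.36 0.06]
now axes [-1.000e-04 -8.800e-03  1.125e-01] | rz 0.06 then [-0.0008 -0.0081  0.1125]
```

View pics/w2.png

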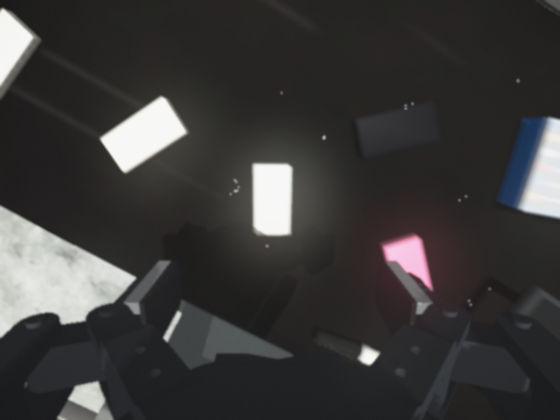

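```bash
cat > cp.py <<'E'
import sys
from h import *
W=load(sys.argv[1]); im=W["color"].astype(int); zt=float(sys.argv[2]) if len(sys.argv)>2 else .011
th=int(sys.argv[3]) if len(sys.argv)>3 else 170
m=((im.min(2)>th)).astype(np.uint8); n,l,st,ce=cv2.connectedComponentsWithStats(m)
for i in range(1,n):
    if not 150<st[i,4]<9000: continue
    ys,xs=np.where(l==i); P=px2w(W,np.c_[xs,ys],zt)[:,:2]*1000
    rr=cv2.minAreaRect(P.astype(np.float32))
    (cx,cy),(a,b),an=rr
    if a<b: an+=90
    print("px",ce[i].round(),"c",np.round(rr[0],1),"size",np.round(sorted(rr[1]),1),"long deg %.1f"%((an+90)%180-90),"edge" if (st[i,0]==0 or st[i,1]==0) else "")
E
python3 cp.py w2
```

```text
px [11. 43.] c [440.3 337.5] size [25.6 53.5] long deg 20.6 edge
px [143. 134.] c [430.1 226.2] size [31.5 60.5] long deg -29.5 
px [546. 176.] c [562.4 -58.5] size [33.2 81. ] long deg 42.1 
px [272. 198.] c [435.4 115.8] size [29.8 57. ] long deg 28.9 
px [409. 257.] c [443.  -10.6] size [27.5 43.1] long deg 48.1 
px [368. 356.] c [351.7 -32.7] size [15.1 15.5] long deg -88.5 
px [ 88. 396.] c [175.9 175.1] size [31.6 35.1] long deg 0.3
```

```bash
python3 -m inch '[{"rot":[0,0,1],"xyz":[-0.002,-0.007,0.02],"fingers":0.06},{"rot":[0,0,0],"xyz":[0,0,0.03],"fingers":0.06},{"rot":[0,0,0],"xyz":[0,0,0.03],"fingers":0.06},{"rot":[0,0,0],"xyz":[0,0,0.02],"fingers":0.06},{"rot":[0,0,0],"xyz":[0,0,0.017],"fingers":0.06},{"rot":[0,0,0],"xyz":[0,0,0],"fingers":0.01},{"rot":[0,0,0],"xyz":[0,0,0],"fingers":0.01},{"rot":[0,0,0],"xyz":[0,0,0],"fingers":0.01},{"rot":[0,0,0],"xyz":[0,0,0],"fingers":0.01},{"rot":[0,0,0],"xyz":[0,0,0],"fingers":0.01}]' 50; python3 go.py 0.4355 0.1158 0.0745 -61
```

```text
time_s: 3.25
position: [0.4393, 0.1119, 0.0818]
tool_rot: [[0.484, -0.875, 0.002], [-0.875, -0.484, 0.0], [0.001, -0.002, -1.0]]
wrist_force: [-0.0, 0.3, -0.3]
grip_width: 0.297
t3.2 pos [0.4393 0.1119 0.0818] psi -61.05 q6 1.09 rotvec err deg (rz incl) [-0.09 -0.05 -0.05]
now axes [-0.0053  0.0015  0.0073] | rz -0.05 then [-0.0053  0.0014  0.0073]
```

```bash
python3 -m inch '[{"rot":[0,0,0],"xyz":[0,0,0],"fingers":0.06},{"rot":[0,0,0],"xyz":[0,0,0],"fingers":0.06},{"rot":[0,0,0],"xyz":[0,0,0],"fingers":0.06},{"rot":[0,0,0],"xyz":[0,0,0],"fingers":0.06},{"rot":[0,0,0],"xyz":[0,0,0],"fingers":0.06},{"rot":[0,0,0],"xyz":[0,0,0],"fingers":0.06},{"rot":[0,0,0],"xyz":[0,0,0],"fingers":0.06},{"rot":[0,0,0],"xyz":[0,0,0],"fingers":0.06},{"rot":[0,0,0],"xyz":[0,0,0],"fingers":0.06},{"rot":[0,0,0],"xyz":[0,0,0],"fingers":0.06}]' 50; python3 -c "
from h import *
f=cam('wrist','w3')"; python3 go.py 0.4355 0.1158 0.0745 -61;python3 cp.py w3
```

```text
time_s: 4.25
position: [0.4388, 0.1119, 0.0809]
tool_rot: [[0.484, -0.875, -0.0], [-0.875, -0.484, 0.0], [-0.0, 0.0, -1.0]]
wrist_force: [-0.6, 0.7, 0.2]
grip_width: 0.701
t4.3 pos [0.4388 0.1119 0.081 ] psi -61.05 q6 1.09 rotvec err deg (rz incl) [ 0.    0.   -0.05]
now axes [-0.005   0.001   0.0065] | rz -0.05 then [-0.005   0.001   0.0065]
px [ 50. 167.] c [430.  224.3] size [29.4 59.4] long deg -29.5 edge
px [281. 238.] c [450.4 117.8] size [25.7 27.6] long deg -62.4
```

View pics/w3.png

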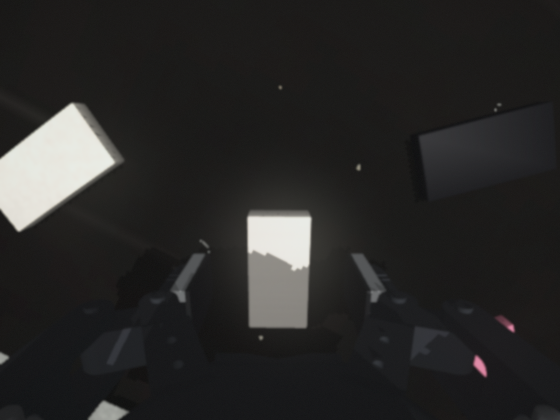

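```bash
python3 -m inch '[{"rot":[0,0,0],"xyz":[-0.001,0,0.0065],"fingers":0.06},{"rot":[0,0,0],"xyz":[0,0,0],"fingers":0.01},{"rot":[0,0,0],"xyz":[0,0,0],"fingers":0.01},{"rot":[0,0,0],"xyz":[0,0,0],"fingers":0.01},{"rot":[0,0,0],"xyz":[0,0,0],"fingers":0.01},{"rot":[0,0,0],"xyz":[0,0,0],"fingers":0.01},{"rot":[0,0,0],"xyz":[0,0,0],"fingers":0.01},{"rot":[0,0,0],"xyz":[0,0,0],"fingers":0.01},{"rot":[0,0,0],"xyz":[0,0,0],"fingers":0.01},{"rot":[0,0,0],"xyz":[0,0,0],"fingers":0.01}]' 50;  python3 go.py 0.4355 0.1158 0.0745 -61
```

```text
time_s: 5.3
position: [0.4383, 0.1127, 0.0744]
tool_rot: [[0.484, -0.875, -0.0], [-0.875, -0.484, 0.0], [-0.0, 0.0, -1.0]]
wrist_force: [0.6, 0.4, -0.9]
grip_width: 0.31
t5.3 pos [0.4383 0.1127 0.0744] psi -61.05 q6 1.09 rotvec err deg (rz incl) [ 0.    0.   -0.05]
now axes [-0.004   0.0009 -0.0001] | rz -0.05 then [-0.004   0.0009 -0.0001]
```

```bash
python3 -m inch '[{"rot":[0,0,0],"xyz":[0,0,-0.03],"fingers":0.01},{"rot":[0,0,0],"xyz":[0,0,-0.04],"fingers":0.01},{"rot":[0,0,7.25],"xyz":[0,0,-0.04],"fingers":0.01},{"rot":[0,0,7.25],"xyz":[0,0,-0.04],"fingers":0.01},{"rot":[0,0,7.25],"xyz":[0,0,-0.04],"fingers":0.01},{"rot":[0,0,7.25],"xyz":[0,0,-0.03],"fingers":0.01},{"rot":[0,0,0],"xyz":[0.03,-0.003,0],"fingers":0.01},{"rot":[0,0,0],"xyz":[0.03,-0.003,0],"fingers":0.01},{"rot":[0,0,0],"xyz":[0,0,0],"fingers":0.01},{"rot":[0,0,0],"xyz":[0,0,0],"fingers":0.01}]' 50;  python3 -c "
from h import *
f=cam('wrist','w4')"; python3 go.py 0.467 -0.171 0.294 -90
```

```text
time_s: 6.3
position: [0.4441, 0.0524, 0.2942]
tool_rot: [[-0.003, -1.0, -0.001], [-1.0, 0.003, 0.001], [-0.001, 0.001, -1.0]]
wrist_force: [0.3, -0.4, -0.4]
grip_width: 0.312
t6.3 pos [0.444  0.0529 0.2941] psi -90.08 q6 1.46 rotvec err deg (rz incl) [ 0.04  0.03 -0.08]
now axes [ 0.2239 -0.0233 -0.    ] | rz -0.08 then [ 2.239e-01 -2.300e-02  1.000e-04]
```

View pics/w4.png

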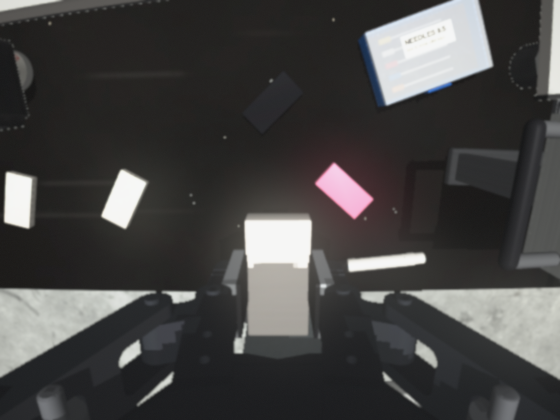

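```bash
python3 -m inch '[{"rot":[0,0,0],"xyz":[0.03,-0.003,0],"fingers":0.01},{"rot":[0,0,0],"xyz":[0.038,-0.004,0],"fingers":0.01},{"rot":[0,0,0],"xyz":[0.038,-0.004,0],"fingers":0.01},{"rot":[0,0,0],"xyz":[0.038,-0.004,0],"fingers":0.01},{"rot":[0,0,0],"xyz":[0.04,-0.004,0],"fingers":0.01},{"rot":[0,0,0],"xyz":[0.04,-0.004,0],"fingers":0.01},{"rot":[0,0,0],"xyz":[0,0,0],"fingers":0.01},{"rot":[0,0,0],"xyz":[0,0,0.02],"fingers":0.01},{"rot":[0,0,0],"xyz":[0,0,0.02],"fingers":0.01},{"rot":[0,0,0],"xyz":[0,0,0],"fingers":0.01}]' 50;  python3 -c "
from h import *
f=cam('wrist','w5')"; python3 go.py 0.467 -0.171 0.222 -90
```

```text
time_s: 7.35
position: [0.4657, -0.169, 0.251]
tool_rot: [[0.0, -1.0, -0.006], [-1.0, -0.0, 0.004], [-0.004, 0.006, -1.0]]
wrist_force: [0.1, 1.0, -1.1]
grip_width: 0.31
t7.4 pos [ 0.4664 -0.1696  0.2528] psi -89.97 q6 1.02 rotvec err deg (rz incl) [0.21 0.15 0.03]
now axes [ 0.0015 -0.0007  0.0308] | rz 0.03 then [ 0.0014 -0.0006  0.0308]
```

View pics/w5.png

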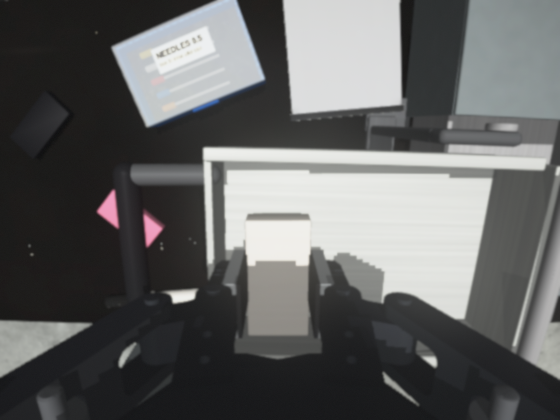

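```bash
python3 -m inch '[{"rot":[0,0,0],"xyz":[0.016,0,0.01],"fingers":0.01},{"rot":[0,0,0],"xyz":[0,0,0.02],"fingers":0.01},{"rot":[0,0,0],"xyz":[0,0,0],"fingers":0.01},{"rot":[0,0,0],"xyz":[0,0,0],"fingers":0.045},{"rot":[0,0,0],"xyz":[0,0,0],"fingers":0.045},{"rot":[0,0,0],"xyz":[0,0,0],"fingers":0.045},{"rot":[0,0,0],"xyz":[0,0,0],"fingers":0.045},{"rot":[0,0,0],"xyz":[0,0,-0.03],"fingers":0.045},{"rot":[0,0,0],"xyz":[0,0,-0.04],"fingers":0.045},{"rot":[0,0,0],"xyz":[0,0,-0.03],"fingers":0.045}]' 50;  python3 -c "
from h import *
f=cam('wrist','w6')"; python3 go.py 0.43 0.2262 0.11 -120.5;python3 go.py 0.43 0.2262 0.11 59.5
```

```text
time_s: 8.4
position: [0.4673, -0.1874, 0.327]
tool_rot: [[-0.001, -1.0, 0.002], [-1.0, 0.001, -0.001], [0.001, -0.002, -1.0]]
wrist_force: [0.6, -0.4, 0.6]
grip_width: 0.528
t8.4 pos [ 0.469  -0.1884  0.3331] psi -90.04 q6 0.99 rotvec err deg (rz incl) [-0.66 -0.22 30.47]
now axes [-0.416   0.0414  0.2199] | rz 30.46 then [-0.3374  0.244   0.2231]
t8.4 pos [ 0.469  -0.1884  0.3331] psi -90.04 q6 0.99 rotvec err deg (rz incl) [   0.29   -0.89 -149.53]
now axes [-0.416   0.0414  0.2199] | rz -149.54 then [ 0.3374 -0.244   0.2231]
```

View pics/w6.png

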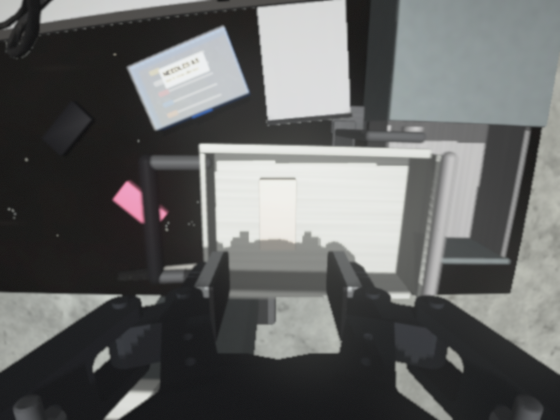

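```bash
python3 -m inch '[{"rot":[0,0,0],"xyz":[-0.03,0.003,0],"fingers":0.06},{"rot":[0,0,0],"xyz":[-0.042,0.004,0],"fingers":0.06},{"rot":[0,0,0],"xyz":[-0.042,0.004,0.01],"fingers":0.06},{"rot":[0,0,0],"xyz":[-0.042,0.004,0.02],"fingers":0.06},{"rot":[0,0,0],"xyz":[-0.042,0.004,0.02],"fingers":0.06},{"rot":[0,0,0],"xyz":[-0.042,0.004,0.02],"fingers":0.06},{"rot":[0,0,0],"xyz":[-0.042,0.004,0.02],"fingers":0.06},{"rot":[0,0,0],"xyz":[-0.042,0.004,0.02],"fingers":0.06},{"rot":[0,0,0],"xyz":[-0.045,0.004,0.02],"fingers":0.06},{"rot":[0,0,0],"xyz":[-0.045,0.004,0.02],"fingers":0.06}]' 50; python3 -m inch '[{"rot":[0,0,7.6],"xyz":[0,0,0],"fingers":0.06},{"rot":[0,0,7.6],"xyz":[0,0,0],"fingers":0.06},{"rot":[0,0,7.6],"xyz":[0,0,0],"fingers":0.06},{"rot":[0,0,7.6],"xyz":[0,0,0],"fingers":0.06},{"rot":[0,0,0],"xyz":[0,0,0],"fingers":0.06},{"rot":[0,0,0],"xyz":[0,0,0],"fingers":0.06},{"rot":[0,0,0],"xyz":[0,0,0],"fingers":0.06},{"rot":[0,0,0],"xyz":[0,0,0],"fingers":0.06},{"rot":[0,0,0],"xyz":[0,0,0],"fingers":0.06},{"rot":[0,0,0],"xyz":[0,0,0],"fingers":0.06}]'; python3 -c "
from h import *
f=cam('wrist','w7')"; python3 cp.py w7; python3 go.py 0.43 0.2262 0.0745 -120.5
```

```text
time_s: 9.45
position: [0.4281, 0.2286, 0.1742]
tool_rot: [[-0.001, -1.0, 0.002], [-1.0, 0.001, 0.0], [-0.0, -0.002, -1.0]]
wrist_force: [0.5, 0.0, -0.4]
grip_width: 0.707
time_s: 10.45
position: [0.4284, 0.2267, 0.1745]
tool_rot: [[-0.507, -0.862, -0.0], [-0.862, 0.507, 0.0], [0.0, 0.0, -1.0]]
wrist_force: [-0.2, -0.5, 0.0]
grip_width: 0.705
px [551.  23.] c [451.9   2.3] size [15.4 28.6] long deg -21.8 edge
px [ 10. 125.] c [581.2 357.2] size [18.6 50. ] long deg -41.6 edge
px [279. 210.] c [430.2 224.9] size [31.2 61. ] long deg -29.5 
px [552. 226.] c [313.8  50.2] size [14.8 15.2] long deg -17.2 
px [137. 276.] c [438.2 346.5] size [33.5 44.4] long deg -14.4 
px [ 10. 335.] c [450.7 485.4] size [16.9 57.7] long deg -61.2 edge
px [334. 344.] c [303.1 250.2] size [32.1 60.9] long deg -89.8 
px [431. 394.] c [214.5 195.9] size [32.3 83.2] long deg 6.9 
t10.5 pos [0.4284 0.2267 0.1745] psi -120.44 q6 2.38 rotvec err deg (rz incl) [0.   0.   0.06]
now axes [-0.0004 -0.0016  0.1   ] | rz 0.06 then [-0.0004 -0.0016  0.1   ]
```

View pics/w7.png

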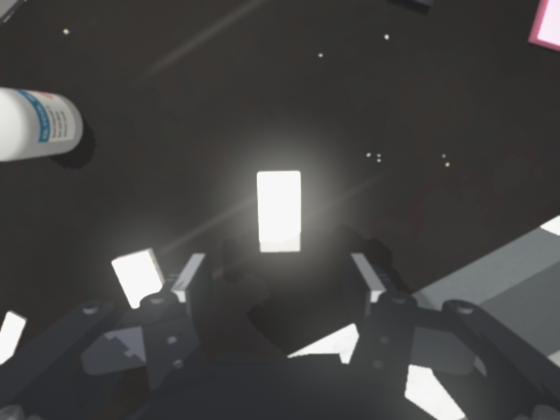

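```bash
python3 -m inch '[{"rot":[0,0,0],"xyz":[0,-0.0015,0.03],"fingers":0.06},{"rot":[0,0,0],"xyz":[0,0,0.03],"fingers":0.06},{"rot":[0,0,0],"xyz":[0,0,0.025],"fingers":0.06},{"rot":[0,0,0],"xyz":[0,0,0.015],"fingers":0.06},{"rot":[0,0,0],"xyz":[0,0,0],"fingers":0.01},{"rot":[0,0,0],"xyz":[0,0,0],"fingers":0.01},{"rot":[0,0,0],"xyz":[0,0,0],"fingers":0.01},{"rot":[0,0,0],"xyz":[0,0,0],"fingers":0.01},{"rot":[0,0,0],"xyz":[0,0,0],"fingers":0.01},{"rot":[0,0,0],"xyz":[0,0,0],"fingers":0.01}]' 50;python3 -m inch '[{"rot":[0,0,0],"xyz":[0,0,-0.03],"fingers":0.01},{"rot":[0,0,0],"xyz":[0,0,-0.04],"fingers":0.01},{"rot":[0,0,-7.6],"xyz":[0,0,-0.04],"fingers":0.01},{"rot":[0,0,-7.6],"xyz":[0,0,-0.04],"fingers":0.01},{"rot":[0,0,-7.6],"xyz":[0,0,-0.04],"fingers":0.01},{"rot":[0,0,-7.7],"xyz":[0,0,-0.03],"fingers":0.01},{"rot":[0,0,0],"xyz":[0,0,0],"fingers":0.01},{"rot":[0,0,0],"xyz":[0,0,0],"fingers":0.01},{"rot":[0,0,0],"xyz":[0.03,0,0],"fingers":0.01},{"rot":[0,0,0],"xyz":[0.03,0,0],"fingers":0.01}]' 50;  python3 -c "
from h import *
f=cam('wrist','w8')"; python3 go.py 0.467 -0.21 0.294 -90
```

```text
time_s: 11.5
position: [0.4301, 0.2261, 0.0751]
tool_rot: [[-0.507, -0.862, 0.001], [-0.862, 0.507, 0.0], [-0.001, -0.001, -1.0]]
wrist_force: [-0.4, 0.7, 1.6]
grip_width: 0.334
time_s: 12.5
position: [0.4285, 0.1656, 0.2919]
tool_rot: [[0.002, -1.0, -0.005], [-1.0, -0.002, -0.001], [0.001, 0.005, -1.0]]
wrist_force: [-0.6, -0.5, -0.5]
grip_width: 0.331
t12.6 pos [0.4286 0.1624 0.2917] psi -90.04 q6 1.71 rotvec err deg (rz incl) [ 0.29 -0.24 -0.04]
now axes [ 0.3724 -0.0386 -0.001 ] | rz -0.04 then [ 0.3724 -0.0384 -0.0023]
```

View pics/w8.png

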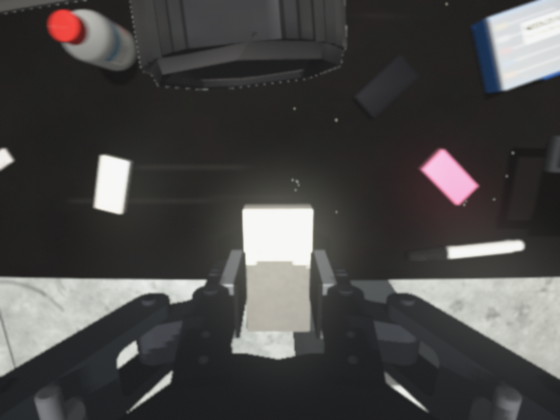

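```bash
python3 -m inch '[{"rot":[0,0,0],"xyz":[0.04,-0.005,0],"fingers":0.01},{"rot":[0,0,0],"xyz":[0.04,-0.005,0],"fingers":0.01},{"rot":[0,0,0],"xyz":[0.04,-0.005,0],"fingers":0.01},{"rot":[0,0,0],"xyz":[0.04,-0.005,0],"fingers":0.01},{"rot":[0,0,0],"xyz":[0.04,-0.004,0],"fingers":0.01},{"rot":[0,0,0],"xyz":[0.04,-0.004,0],"fingers":0.01},{"rot":[0,0,0],"xyz":[0.04,-0.004,0],"fingers":0.01},{"rot":[0,0,0],"xyz":[0.04,-0.004,0],"fingers":0.01},{"rot":[0,0,0],"xyz":[0.04,-0.003,0],"fingers":0.01},{"rot":[0,0,0],"xyz":[0.04,0,0],"fingers":0.01}]' 50;  python3 -m inch '[{"rot":[0,0,0],"xyz":[0,0,0],"fingers":0.01},{"rot":[0,0,0],"xyz":[0,0,0.02],"fingers":0.01},{"rot":[0,0,0],"xyz":[0,0,0.02],"fingers":0.01},{"rot":[0,0,0],"xyz":[0,0,0],"fingers":0.01},{"rot":[0,0,0],"xyz":[0,0,0],"fingers":0.01},{"rot":[0,0,0],"xyz":[0,0,0],"fingers":0.01},{"rot":[0,0,0],"xyz":[0,0,0],"fingers":0.01},{"rot":[0,0,0],"xyz":[0,0,0],"fingers":0.01},{"rot":[0,0,0],"xyz":[0,0,0],"fingers":0.01},{"rot":[0,0,0],"xyz":[0,0,0],"fingers":0.01}]'; python3 -c "
from h import *
f=cam('wrist','w9')"; python3 go.py 0.467 -0.241 0.222 -90
```

```text
time_s: 13.55
position: [0.4683, -0.2351, 0.2917]
tool_rot: [[-0.001, -1.0, -0.003], [-1.0, 0.001, 0.003], [-0.003, 0.003, -1.0]]
wrist_force: [-0.2, 0.7, -0.3]
grip_width: 0.331
time_s: 14.55
position: [0.4692, -0.234, 0.2548]
tool_rot: [[0.001, -1.0, 0.001], [-1.0, -0.001, -0.0], [0.0, -0.001, -1.0]]
wrist_force: [-0.1, 0.2, -0.3]
grip_width: 0.333
t14.6 pos [ 0.4691 -0.234   0.2547] psi -89.95 q6 0.91 rotvec err deg (rz incl) [-0.02 -0.01  0.05]
now axes [0.007  0.0021 0.0327] | rz 0.05 then [0.007  0.0021 0.0327]
```

View pics/w9.png

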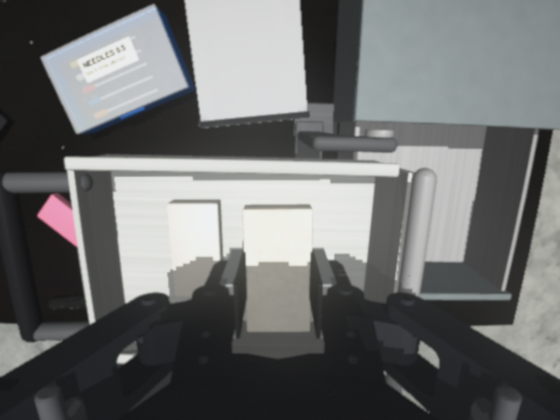

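```bash
python3 -m inch '[{"rot":[0,0,0],"xyz":[0.009,0.002,0.01],"fingers":0.01},{"rot":[0,0,0],"xyz":[0,0,0.02],"fingers":0.01},{"rot":[0,0,0],"xyz":[0,0,0],"fingers":0.01},{"rot":[0,0,0],"xyz":[0,0,0],"fingers":0.042},{"rot":[0,0,0],"xyz":[0,0,0],"fingers":0.042},{"rot":[0,0,0],"xyz":[0,0,0],"fingers":0.042},{"rot":[0,0,0],"xyz":[0,0,0],"fingers":0.042},{"rot":[0,0,0],"xyz":[0,0,-0.03],"fingers":0.042},{"rot":[0,0,0],"xyz":[0,0,-0.04],"fingers":0.042},{"rot":[0,0,0],"xyz":[0,0,-0.03],"fingers":0.042}]' 50;  python3 -c "
from h import *
f=cam('wrist','w10')"; python3 go.py 0.43 0.35 0.25 -90
```

```text
time_s: 15.6
position: [0.4674, -0.2431, 0.3271]
tool_rot: [[0.001, -1.0, 0.002], [-1.0, -0.001, -0.002], [0.002, -0.002, -1.0]]
wrist_force: [1.4, -0.7, 0.6]
grip_width: 0.488
t15.7 pos [ 0.469  -0.2442  0.3333] psi -89.93 q6 0.90 rotvec err deg (rz incl) [-0.55 -0.44  0.07]
now axes [-0.5949  0.039   0.0783] | rz 0.07 then [-0.5942  0.039   0.0833]
```

View pics/w10.png

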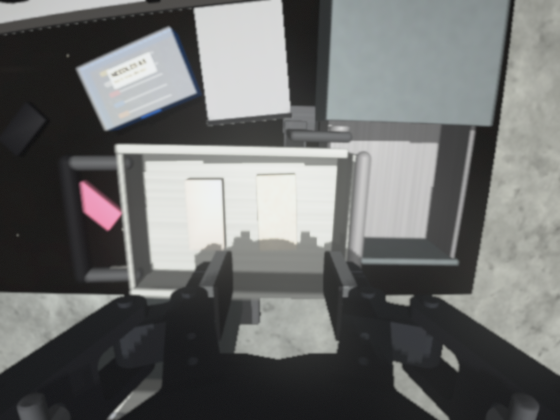

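```bash
python3 -m inch '[{"rot":[0,0,0],"xyz":[-0.03,0.002,0],"fingers":0.06},{"rot":[0,0,0],"xyz":[-0.042,0.003,0],"fingers":0.06},{"rot":[0,0,0],"xyz":[-0.042,0.003,0],"fingers":0.06},{"rot":[0,0,0],"xyz":[-0.042,0.003,0.01],"fingers":0.06},{"rot":[0,0,0],"xyz":[-0.042,0.003,0.01],"fingers":0.06},{"rot":[0,0,0],"xyz":[-0.042,0.003,0.02],"fingers":0.06},{"rot":[0,0,0],"xyz":[-0.042,0.003,0.02],"fingers":0.06},{"rot":[0,0,0],"xyz":[-0.042,0.003,0.02],"fingers":0.06},{"rot":[0,0,0],"xyz":[-0.042,0.003,0.02],"fingers":0.06},{"rot":[0,0,0],"xyz":[-0.042,0.003,0.02],"fingers":0.06}]' 50; python3 -m inch '[{"rot":[0,0,0],"xyz":[-0.042,0.003,0.02],"fingers":0.06},{"rot":[0,0,0],"xyz":[-0.042,0.003,0.02],"fingers":0.06},{"rot":[0,0,0],"xyz":[-0.042,0.003,0],"fingers":0.06},{"rot":[0,0,0],"xyz":[-0.042,0.003,0],"fingers":0.06},{"rot":[0,0,0],"xyz":[-0.018,0,0],"fingers":0.06},{"rot":[0,0,7.5],"xyz":[0,0,0],"fingers":0.06},{"rot":[0,0,7.5],"xyz":[0,0,0],"fingers":0.06},{"rot":[0,0,0],"xyz":[0,0,0],"fingers":0.06},{"rot":[0,0,0],"xyz":[0,0,0],"fingers":0.06},{"rot":[0,0,0],"xyz":[0,0,0],"fingers":0.06}]'; python3 -c "
from h import *
f=cam('wrist','w11');f=cam('top','top11')"; python3 cp.py w11; python3 go.py 0.43 0.351 0.0745 -105
```

```text
time_s: 16.65
position: [0.4375, 0.1668, 0.2043]
tool_rot: [[0.001, -1.0, 0.002], [-1.0, -0.001, 0.0], [-0.0, -0.002, -1.0]]
wrist_force: [0.3, -0.4, 0.6]
grip_width: 0.701
time_s: 17.65
position: [0.4258, 0.3506, 0.1646]
tool_rot: [[-0.257, -0.966, 0.0], [-0.966, 0.257, 0.0], [-0.0, -0.0, -1.0]]
wrist_force: [0.3, 0.1, 0.2]
grip_width: 0.702
px [277. 212.] c [429.8 350.1] size [31.  60.4] long deg -14.9 
px [ 59. 263.] c [431.3 525.2] size [ 16.4 138.5] long deg -61.4 
px [322. 348.] c [307.2 352.4] size [24.6 76.8] long deg -90.0 
px [431. 395.] c [237.2 265.7] size [29.7 83. ] long deg 22.3 
px [122. 400.] c [303.1 526. ] size [26.4 74.2] long deg -65.6 
t17.8 pos [0.4257 0.3507 0.1646] psi -104.92 q6 2.34 rotvec err deg (rz incl) [-0.01  0.01  0.08]
now axes [-0.0014 -0.004   0.0901] | rz 0.08 then [-0.0014 -0.004   0.0901]
```

View pics/w11.png

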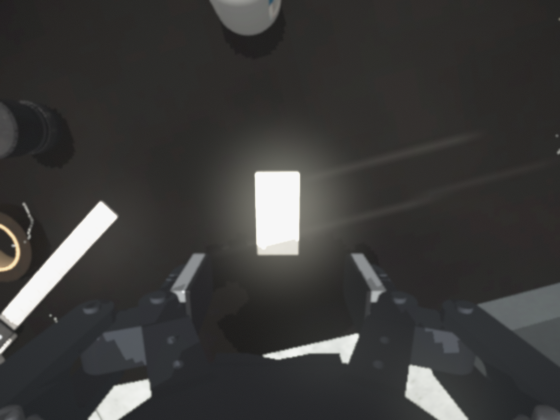

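```bash
python3 -m inch '[{"rot":[0,0,0],"xyz":[-0.0005,-0.004,0.03],"fingers":0.06},{"rot":[0,0,0],"xyz":[0,0,0.03],"fingers":0.06},{"rot":[0,0,0],"xyz":[0,0,0.02],"fingers":0.06},{"rot":[0,0,0],"xyz":[0,0,0.01],"fingers":0.06},{"rot":[0,0,0],"xyz":[0,0,0],"fingers":0.01},{"rot":[0,0,0],"xyz":[0,0,0],"fingers":0.01},{"rot":[0,0,0],"xyz":[0,0,0],"fingers":0.01},{"rot":[0,0,0],"xyz":[0,0,0],"fingers":0.01},{"rot":[0,0,0],"xyz":[0,0,0],"fingers":0.01},{"rot":[0,0,0],"xyz":[0,0,0],"fingers":0.01}]' 50;python3 -m inch '[{"rot":[0,0,0],"xyz":[0,0,-0.03],"fingers":0.01},{"rot":[0,0,0],"xyz":[0,0,-0.04],"fingers":0.01},{"rot":[0,0,-7.5],"xyz":[0,0,-0.04],"fingers":0.01},{"rot":[0,0,-7.5],"xyz":[0,0,-0.04],"fingers":0.01},{"rot":[0,0,0],"xyz":[0,0,-0.04],"fingers":0.01},{"rot":[0,0,0],"xyz":[0,0,-0.04],"fingers":0.01},{"rot":[0,0,0],"xyz":[0.02,0,0],"fingers":0.01},{"rot":[0,0,0],"xyz":[0.04,0,0],"fingers":0.01},{"rot":[0,0,0],"xyz":[0.04,0,0],"fingers":0.01},{"rot":[0,0,0],"xyz":[0.04,0,0],"fingers":0.01}]' 50;  python3 -c "
from h import *
f=cam('wrist','w12')"; python3 go.py 0.467 -0.225 0.30 -90
```

```text
time_s: 18.75
position: [0.4304, 0.3509, 0.0757]
tool_rot: [[-0.258, -0.966, 0.002], [-0.966, 0.258, 0.001], [-0.002, -0.002, -1.0]]
wrist_force: [-0.6, 0.7, 5.5]
grip_width: 0.329
time_s: 19.75
position: [0.4291, 0.2092, 0.3041]
tool_rot: [[0.002, -1.0, -0.0], [-1.0, -0.002, -0.0], [0.0, 0.0, -1.0]]
wrist_force: [-0.2, -0.2, 0.6]
grip_width: 0.325
t19.8 pos [0.4293 0.2051 0.3038] psi -90.06 q6 1.81 rotvec err deg (rz incl) [ 0.05 -0.27 -0.06]
now axes [ 0.4301 -0.0382  0.0059] | rz -0.06 then [ 0.4301 -0.0377  0.0038]
```

View pics/w12.png

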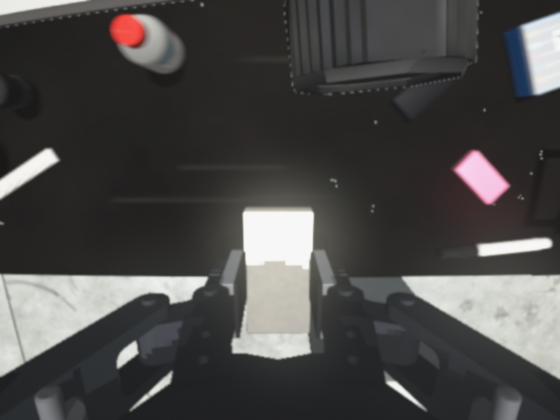

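View pics/top11.png

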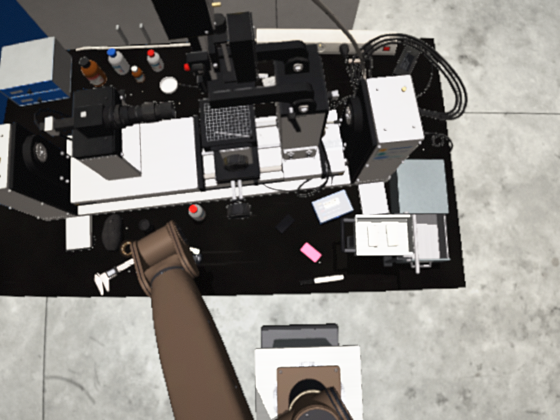

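```bash
python3 -m inch '[{"rot":[0,0,0],"xyz":[0.042,-0.005,0],"fingers":0.01},{"rot":[0,0,0],"xyz":[0.042,-0.005,0],"fingers":0.01},{"rot":[0,0,0],"xyz":[0.042,-0.005,0],"fingers":0.01},{"rot":[0,0,0],"xyz":[0.042,-0.005,0],"fingers":0.01},{"rot":[0,0,0],"xyz":[0.042,-0.004,0],"fingers":0.01},{"rot":[0,0,0],"xyz":[0.042,-0.004,0],"fingers":0.01},{"rot":[0,0,0],"xyz":[0.042,-0.004,0],"fingers":0.01},{"rot":[0,0,0],"xyz":[0.042,-0.004,0],"fingers":0.01},{"rot":[0,0,0],"xyz":[0.042,-0.003,0],"fingers":0.01},{"rot":[0,0,0],"xyz":[0.039,0,0],"fingers":0.01}]' 50;  python3 -m inch '[{"rot":[0,0,0],"xyz":[0,0,0],"fingers":0.01},{"rot":[0,0,0],"xyz":[0,0,0.02],"fingers":0.01},{"rot":[0,0,0],"xyz":[0,0,0.02],"fingers":0.01},{"rot":[0,0,0],"xyz":[0,0,0],"fingers":0.01},{"rot":[0,0,0],"xyz":[0,0,0],"fingers":0.01},{"rot":[0,0,0],"xyz":[0,0,0],"fingers":0.01},{"rot":[0,0,0],"xyz":[0,0,0],"fingers":0.01},{"rot":[0,0,0],"xyz":[0,0,0],"fingers":0.01},{"rot":[0,0,0],"xyz":[0,0,0],"fingers":0.01},{"rot":[0,0,0],"xyz":[0,0,0],"fingers":0.01}]'; python3 -c "
from h import *
f=cam('wrist','w13')"; python3 go.py 0.467 -0.215 0.232 -90
```

```text
time_s: 20.8
position: [0.4688, -0.2083, 0.3042]
tool_rot: [[0.0, -1.0, -0.0], [-1.0, -0.0, 0.0], [-0.0, 0.0, -1.0]]
wrist_force: [0.4, 0.7, 0.4]
grip_width: 0.33
time_s: 21.8
position: [0.4691, -0.2066, 0.2647]
tool_rot: [[0.001, -1.0, 0.0], [-1.0, -0.001, -0.0], [0.0, -0.0, -1.0]]
wrist_force: [-0.6, -0.2, -1.2]
grip_width: 0.332
t21.9 pos [ 0.4691 -0.2065  0.2646] psi -89.95 q6 0.96 rotvec err deg (rz incl) [-0.01 -0.01  0.05]
now axes [0.0085 0.0021 0.0326] | rz 0.05 then [0.0085 0.0021 0.0326]
```

View pics/w13.png

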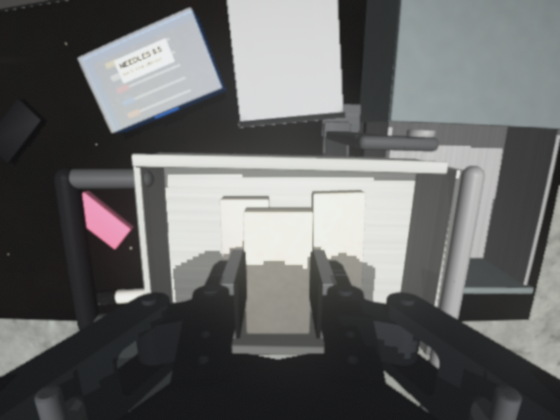

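```bash
python3 -m inch '[{"rot":[0,0,0],"xyz":[0.007,0.003,0.01],"fingers":0.01},{"rot":[0,0,0],"xyz":[0,0,0.02],"fingers":0.01},{"rot":[0,0,0],"xyz":[0,0,0.002],"fingers":0.01},{"rot":[0,0,0],"xyz":[0,0,0],"fingers":0.042},{"rot":[0,0,0],"xyz":[0,0,0],"fingers":0.042},{"rot":[0,0,0],"xyz":[0,0,0],"fingers":0.042},{"rot":[0,0,0],"xyz":[0,0,0],"fingers":0.042},{"rot":[0,0,0],"xyz":[0,0,-0.03],"fingers":0.042},{"rot":[0,0,0],"xyz":[0,0.02,-0.04],"fingers":0.042},{"rot":[0,0,0],"xyz":[0,0.02,-0.04],"fingers":0.042}]' 50;  python3 -c "
from h import *
f=cam('wrist','w14');f=cam('scene','s14');f=cam('top','top14')
cv2.imwrite('pics/s14b.png',cv2.resize(f['color'][200:300,60:470][:,:,::-1],None,fx=1.9,fy=1.9))"; python3 go.py 0.384 -0.290 0.3 -90
```

```text
time_s: 22.85
position: [0.4256, -0.2133, 0.3436]
tool_rot: [[0.002, -1.0, -0.001], [-1.0, -0.002, 0.001], [-0.001, 0.001, -1.0]]
wrist_force: [-0.4, -0.7, 0.5]
grip_width: 0.49
t23.0 pos [ 0.4265 -0.2143  0.3471] psi -89.99 q6 0.89 rotvec err deg (rz incl) [-0.4  -0.33  0.01]
now axes [0.0754 0.0429 0.0472] | rz 0.01 then [0.0757 0.0425 0.0471]
```

View pics/w14.png

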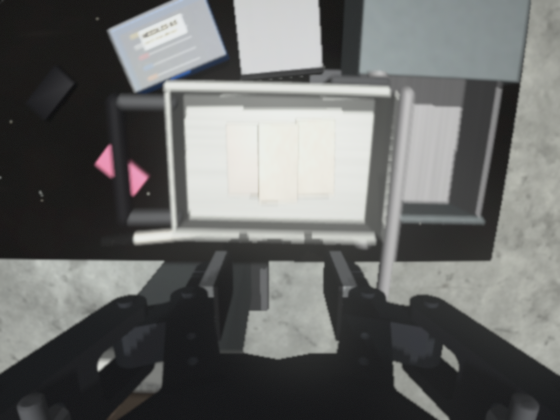

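View pics/s14.png

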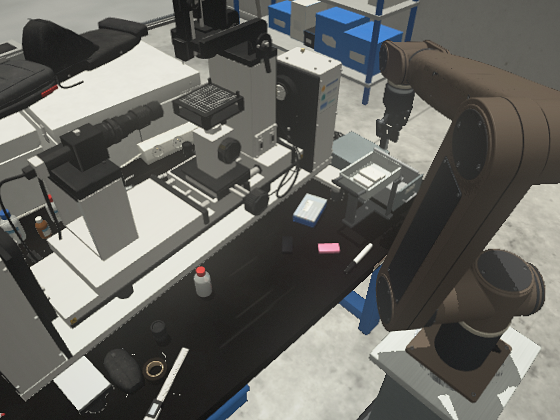

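View pics/s14b.png

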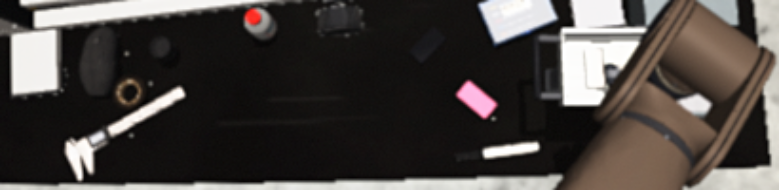

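```bash
python3 -m inch '[{"rot":[0,0,0],"xyz":[0.02,0.015,0],"fingers":0.05},{"rot":[0,0,0],"xyz":[0.03,0.015,0],"fingers":0.05},{"rot":[0,0,0],"xyz":[0.027,0.015,0.01],"fingers":0.05},{"rot":[0,0,0],"xyz":[0,0,0.02],"fingers":0.05},{"rot":[0,0,0],"xyz":[0,0,0.02],"fingers":0.05},{"rot":[0,0,0],"xyz":[0,0,0],"fingers":0.05},{"rot":[0,0,0],"xyz":[0,0,0],"fingers":0.05},{"rot":[0,0,0],"xyz":[0,0,0],"fingers":0.05},{"rot":[0,0,0],"xyz":[0,0,0],"fingers":0.05},{"rot":[0,0,0],"xyz":[0,0,0],"fingers":0.05}]' 20;  python3 -c "
from h import *
f=cam('wrist','w15')"; python3 go.py 0.380 -0.290 0.239 -90
```

```text
time_s: 24.0
position: [0.3815, -0.2907, 0.2934]
tool_rot: [[0.001, -1.0, 0.001], [-1.0, -0.001, -0.001], [0.001, -0.001, -1.0]]
wrist_force: [-0.2, 0.1, -1.4]
grip_width: 0.584
t24.1 pos [ 0.3814 -0.2907  0.2933] psi -89.93 q6 0.71 rotvec err deg (rz incl) [-0.05 -0.06  0.07]
now axes [-0.0007  0.0015  0.0543] | rz 0.07 then [-0.0007  0.0014  0.0543]
```

View pics/w15.png

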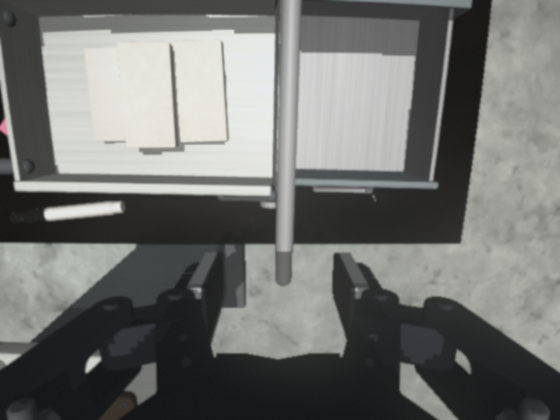

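```bash
python3 -c "
from h import *
f=load('w15'); print(px2w(f,[[284,284],[292,8],[286,182]],.187))
print(w2px(f,[[.3814,-.2907,.2393],[.3814,-.2907,.2393-.019]]))"
```

```text
[[ 0.35569158 -0.29457378  0.187     ]
 [ 0.50181478 -0.29767063  0.187     ]
 [ 0.41635486 -0.29529938  0.187     ]]
[[277.3012455  286.64152178]
 [277.3659931  267.51341738]]
```

```bash
python3 -m inch '[{"rot":[0,0,0],"xyz":[0.003,0,0.02],"fingers":0.045},{"rot":[0,0,0],"xyz":[0,0,0.02],"fingers":0.045},{"rot":[0,0,0],"xyz":[0,0,0.014],"fingers":0.045},{"rot":[0,0,0],"xyz":[0,0,0],"fingers":0.045},{"rot":[0,0,0],"xyz":[0,0,0],"fingers":0.0},{"rot":[0,0,0],"xyz":[0,0,0],"fingers":0.0},{"rot":[0,0,0],"xyz":[0,0,0],"fingers":0.0},{"rot":[0,0,0],"xyz":[0,0,0],"fingers":0.0},{"rot":[0,0,0],"xyz":[0,0,0],"fingers":0.0},{"rot":[0,0,0],"xyz":[0,0,0],"fingers":0.0}]' 20;  python3 -c "
from h import *
f=cam('wrist','w16')"; python3 go.py 0.380 -0.290 0.239 -90
```

```text
time_s: 25.05
position: [0.3816, -0.2942, 0.2396]
tool_rot: [[0.001, -1.0, 0.002], [-1.0, -0.001, -0.002], [0.002, -0.002, -1.0]]
wrist_force: [-0.4, -0.5, 5.8]
grip_width: 0.106
t25.1 pos [ 0.3815 -0.2942  0.2396] psi -89.97 q6 0.70 rotvec err deg (rz incl) [-0.09 -0.11  0.03]
now axes [-0.0042  0.0015  0.0006] | rz 0.03 then [-0.0042  0.0015  0.0006]
```

View pics/w16.png

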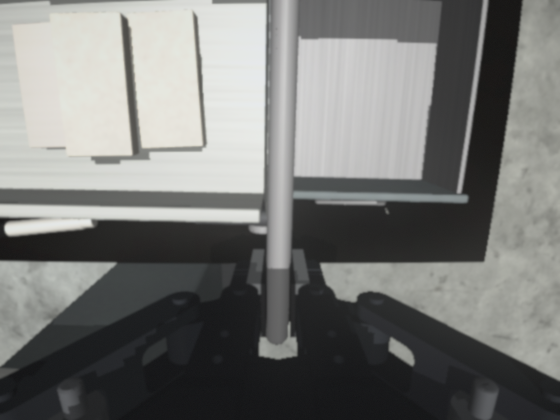

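```bash
python3 -m inch '[{"rot":[0,0,0],"xyz":[0.004,0,0.0005],"fingers":0.0},{"rot":[0,0,0],"xyz":[0.0035,0,0.001],"fingers":0.0},{"rot":[0,0,0],"xyz":[0.0035,0,0.001],"fingers":0.0},{"rot":[0,0,0],"xyz":[0.0035,0,0.0015],"fingers":0.0},{"rot":[0,0,0],"xyz":[0.003,0,0.0015],"fingers":0.0},{"rot":[0,0,0],"xyz":[0.003,0,0.002],"fingers":0.0},{"rot":[0,0,0],"xyz":[0.003,0,0.0025],"fingers":0.0},{"rot":[0,0,0],"xyz":[0.0028,0,0.0022],"fingers":0.0},{"rot":[0,0,0],"xyz":[0,0,0],"fingers":0.0},{"rot":[0,0,0],"xyz":[0,0,0],"fingers":0.0}]' 20;  python3 -c "
from h import *
f=cam('wrist','w17')"; python3 go.py 0.380 -0.290 0.239 -90
```

```text
time_s: 26.1
position: [0.381, -0.3198, 0.2255]
tool_rot: [[0.001, -1.0, -0.0], [-1.0, -0.001, 0.0], [-0.0, 0.0, -1.0]]
wrist_force: [3.7, 2.6, -2.6]
grip_width: 0.104
t26.1 pos [ 0.381  -0.3198  0.2256] psi -89.96 q6 0.67 rotvec err deg (rz incl) [0.02 0.02 0.04]
now axes [-0.0298  0.001  -0.0134] | rz 0.04 then [-0.0298  0.001  -0.0134]
```

View pics/w17.png

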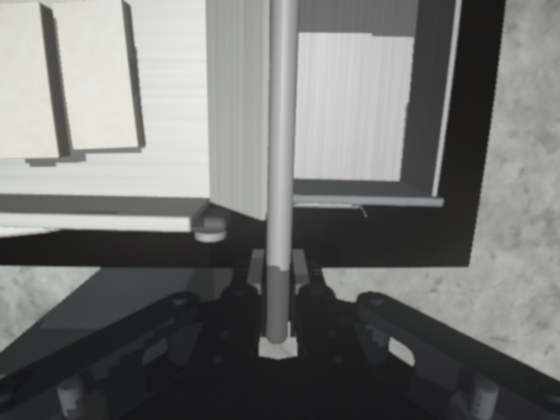

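```bash
python3 -m inch '[{"rot":[0,0,0],"xyz":[0.0025,0,0.002],"fingers":0.0},{"rot":[0,0,0],"xyz":[0.0025,0,0.0025],"fingers":0.0},{"rot":[0,0,0],"xyz":[0.004,0,0.006],"fingers":0.0},{"rot":[0,0,0],"xyz":[0.003,0,0.0068],"fingers":0.0},{"rot":[0,0,0],"xyz":[0.0018,0,0.007],"fingers":0.0},{"rot":[0,0,0],"xyz":[0.0006,0,0.0073],"fingers":0.0},{"rot":[0,0,0],"xyz":[-0.0006,0,0.0073],"fingers":0.0},{"rot":[0,0,0],"xyz":[-0.0005,0,0.003],"fingers":0.0},{"rot":[0,0,0],"xyz":[0,0,0],"fingers":0.0},{"rot":[0,0,0],"xyz":[0,0,0],"fingers":0.0}]' 20;  python3 -c "
from h import *
f=cam('wrist','w18')"; python3 go.py 0.380 -0.334 0.187 -90
```

```text
time_s: 27.15
position: [0.3812, -0.3308, 0.1859]
tool_rot: [[0.001, -1.0, -0.003], [-1.0, -0.001, 0.008], [-0.008, 0.003, -1.0]]
wrist_force: [-1.6, 15.2, 13.5]
grip_width: 0.103
t27.2 pos [ 0.3812 -0.3309  0.186 ] psi -89.94 q6 0.65 rotvec err deg (rz incl) [0.14 0.46 0.06]
now axes [ 0.0031  0.0012 -0.0011] | rz 0.06 then [ 0.0031  0.0012 -0.001 ]
```

View pics/w18.png

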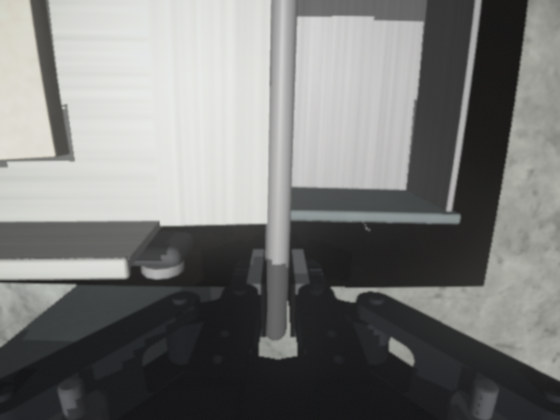

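```bash
python3 -m inch '[{"rot":[0,0,0],"xyz":[0,0,0.001],"fingers":0.0},{"rot":[0,0,0],"xyz":[0,0,0],"fingers":0.0},{"rot":[0,0,0],"xyz":[0,0,0],"fingers":0.045},{"rot":[0,0,0],"xyz":[0,0,0],"fingers":0.045},{"rot":[0,0,0],"xyz":[0,0,0],"fingers":0.045},{"rot":[0,0,0],"xyz":[0,0,0],"fingers":0.045},{"rot":[0,0,0],"xyz":[0,0,-0.03],"fingers":0.045},{"rot":[0,0,0],"xyz":[0,0,-0.04],"fingers":0.045},{"rot":[0,0,0],"xyz":[0,0,-0.04],"fingers":0.045},{"rot":[0,0,0],"xyz":[0,0,-0.04],"fingers":0.045}]' 20;  python3 -c "
from h import *
f=cam('wrist','w19');f=cam('scene','s19')
cv2.imwrite('pics/s19b.png',cv2.resize(f['color'][120:250,310:440][:,:,::-1],None,fx=4.6,fy=4.6,interpolation=cv2.INTER_CUBIC))"; python3 go.py 0.468 -0.096 0.30 -90
```

```text
time_s: 28.2
position: [0.3808, -0.3334, 0.3346]
tool_rot: [[0.001, -1.0, -0.001], [-1.0, -0.001, -0.0], [0.0, 0.001, -1.0]]
wrist_force: [1.0, -0.7, 0.7]
grip_width: 0.529
t28.3 pos [ 0.3825 -0.3355  0.3407] psi -89.96 q6 0.65 rotvec err deg (rz incl) [-0.44 -0.64  0.04]
now axes [-0.2398 -0.0854  0.0387] | rz 0.04 then [-0.2395 -0.0855  0.0407]
```

View pics/w19.png

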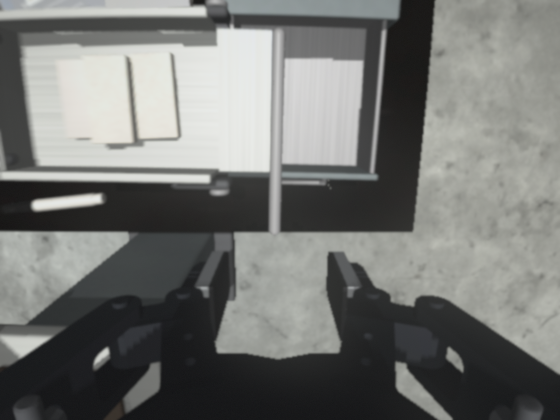

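View pics/s19b.png

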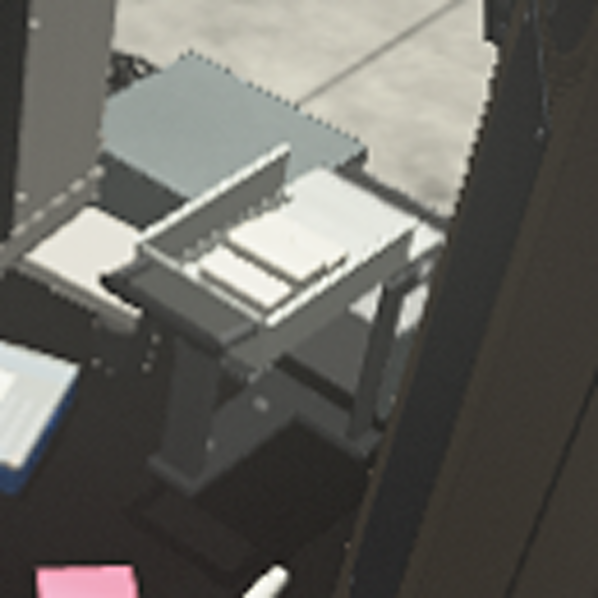

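```bash
python3 -m inch '[{"rot":[0,0,0],"xyz":[-0.03,-0.011,0],"fingers":0.03},{"rot":[0,0,0],"xyz":[-0.03,-0.011,0],"fingers":0.03},{"rot":[0,0,0],"xyz":[-0.03,-0.011,0],"fingers":0.03},{"rot":[0,0,0],"xyz":[-0.03,-0.011,0],"fingers":0.03},{"rot":[0,0,0],"xyz":[-0.03,-0.011,0],"fingers":0.03},{"rot":[0,0,0],"xyz":[-0.03,-0.011,0.01],"fingers":0.03},{"rot":[0,0,0],"xyz":[-0.03,-0.01,0.015],"fingers":0.03},{"rot":[0,0,0],"xyz":[-0.0265,-0.01,0.015],"fingers":0.03},{"rot":[0,0,0],"xyz":[0,0,0],"fingers":0.03},{"rot":[0,0,0],"xyz":[0,0,0],"fingers":0.03}]' 20;  python3 -c "
from h import *
f=cam('wrist','w20')
print(w2px(f,[[.4675-.042,-.098,.171],[.4675+.042,-.098,.171]]))"; python3 go.py 0.4675 -0.098 0.225 -90
```

```text
time_s: 29.3
position: [0.4668, -0.0965, 0.2925]
tool_rot: [[0.002, -1.0, -0.002], [-1.0, -0.002, -0.0], [0.0, 0.002, -1.0]]
wrist_force: [0.9, -0.6, -0.3]
grip_width: 0.347
[[279.95606047 294.22080205]
 [280.48995191 163.51811364]]
t29.4 pos [ 0.4669 -0.0972  0.2932] psi -89.94 q6 1.15 rotvec err deg (rz incl) [ 0.03 -0.04  0.06]
now axes [ 0.0008 -0.0006  0.0682] | rz 0.06 then [ 0.0008 -0.0006  0.0682]
```

View pics/w20.png

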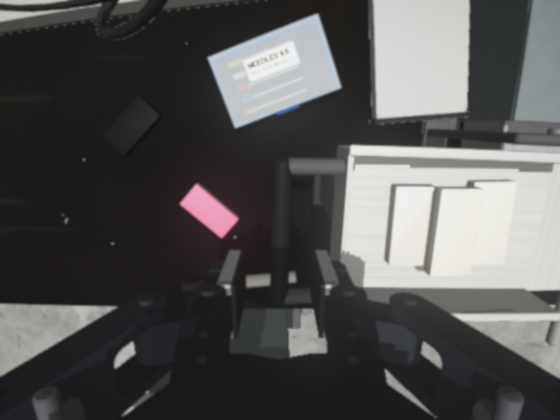

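```bash
python3 -m inch '[{"rot":[0,0,0],"xyz":[0.0005,0,0.02],"fingers":0.03},{"rot":[0,0,0],"xyz":[0,0,0.025],"fingers":0.03},{"rot":[0,0,0],"xyz":[0,0,0.023],"fingers":0.03},{"rot":[0,0,0],"xyz":[0,0,0],"fingers":0.03},{"rot":[0,0,0],"xyz":[0,0,0],"fingers":0.0},{"rot":[0,0,0],"xyz":[0,0,0],"fingers":0.0},{"rot":[0,0,0],"xyz":[0,0,0],"fingers":0.0},{"rot":[0,0,0],"xyz":[0,0,0],"fingers":0.0},{"rot":[0,0,0],"xyz":[0,0,0],"fingers":0.0},{"rot":[0,0,0],"xyz":[0,0,0],"fingers":0.0}]' 40;  python3 -c "
from h import *
f=cam('wrist','w21')"; python3 go.py 0.4675 -0.098 0.225 -90
python3 - <<'E'
import numpy as np
r=192.5;a0=np.arctan2(31,190)
p=lambda t:np.array([r*np.cos(a0+t),r*np.sin(a0+t)])
for a,b in((0,.4),(.4,.72),(.72,1.0)):
    ts=np.linspace(a,b,9)
    P=np.array([p(t) for t in ts]); print(np.round(-np.diff(P,axis=0),1).tolist())
E
```

```text
time_s: 30.35
position: [0.4675, -0.0978, 0.2267]
tool_rot: [[0.001, -1.0, 0.002], [-1.0, -0.001, -0.002], [0.002, -0.002, -1.0]]
wrist_force: [-2.7, -3.3, 4.8]
grip_width: 0.126
t30.4 pos [ 0.4675 -0.0978  0.2266] psi -89.94 q6 1.15 rotvec err deg (rz incl) [-0.09 -0.12  0.06]
now axes [ 0.0002 -0.      0.0016] | rz 0.06 then [ 0.0002 -0.      0.0016]
[[1.8, -9.5], [2.3, -9.4], [2.7, -9.2], [3.2, -9.1], [3.6, -8.9], [4.1, -8.7], [4.5, -8.5], [4.9, -8.3]]
[[4.2, -6.4], [4.5, -6.3], [4.7, -6.1], [5.0, -5.9], [5.2, -5.7], [5.4, -5.5], [5.6, -5.2], [5.8, -5.0]]
[[5.3, -4.2], [5.4, -4.0], [5.6, -3.8], [5.7, -3.6], [5.8, -3.4], [5.9, -3.2], [6.0, -3.0], [6.1, -2.8]]
```

View pics/w21.png

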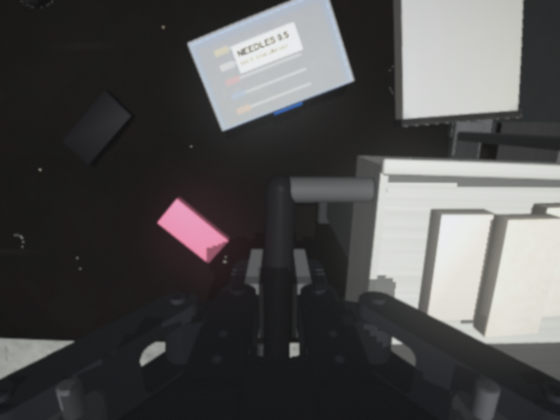

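```bash
python3 -m inch '[{"rot":[0,0,0],"xyz":[0.0018,0,-0.0095],"fingers":0.0},{"rot":[0,0,0],"xyz":[0.0023,0,-0.0094],"fingers":0.0},{"rot":[0,0,0],"xyz":[0.0027,0,-0.0092],"fingers":0.0},{"rot":[0,0,0],"xyz":[0.0032,0,-0.0091],"fingers":0.0},{"rot":[0,0,0],"xyz":[0.0036,0,-0.0089],"fingers":0.0},{"rot":[0,0,0],"xyz":[0.0041,0,-0.0087],"fingers":0.0},{"rot":[0,0,0],"xyz":[0.0045,0,-0.0085],"fingers":0.0},{"rot":[0,0,0],"xyz":[0.0049,0,-0.0083],"fingers":0.0},{"rot":[0,0,0],"xyz":[0,0,0],"fingers":0.0},{"rot":[0,0,0],"xyz":[0,0,0],"fingers":0.0}]' 40;  python3 -c "
from h import *
f=cam('wrist','w22')"
```

```text
time_s: 31.4
position: [0.4669, -0.1235, 0.2975]
tool_rot: [[0.001, -1.0, -0.0], [-1.0, -0.001, 0.002], [-0.002, 0.0, -1.0]]
wrist_force: [1.4, 5.5, 2.1]
grip_width: 0.124
```

View pics/w22.png

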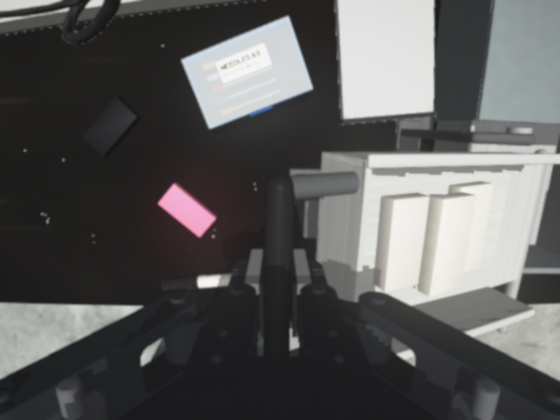

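```bash
python3 -m inch '[{"rot":[0,0,0],"xyz":[0.0042,0,-0.0064],"fingers":0.0},{"rot":[0,0,0],"xyz":[0.0045,0,-0.0063],"fingers":0.0},{"rot":[0,0,0],"xyz":[0.0047,0,-0.0061],"fingers":0.0},{"rot":[0,0,0],"xyz":[0.005,0,-0.0059],"fingers":0.0},{"rot":[0,0,0],"xyz":[0.0052,0,-0.0057],"fingers":0.0},{"rot":[0,0,0],"xyz":[0.0054,0,-0.0055],"fingers":0.0},{"rot":[0,0,0],"xyz":[0.0056,0,-0.0052],"fingers":0.0},{"rot":[0,0,0],"xyz":[0.0058,0,-0.005],"fingers":0.0},{"rot":[0,0,0],"xyz":[0,0,0],"fingers":0.0},{"rot":[0,0,0],"xyz":[0,0,0],"fingers":0.0}]' 40;  python3 -c "
from h import *
f=cam('wrist','w23')"
```

```text
time_s: 32.45
position: [0.4663, -0.1627, 0.3451]
tool_rot: [[0.002, -1.0, -0.003], [-1.0, -0.002, 0.006], [-0.006, 0.003, -1.0]]
wrist_force: [-5.8, 9.3, 8.9]
grip_width: 0.12
```

View pics/w23.png

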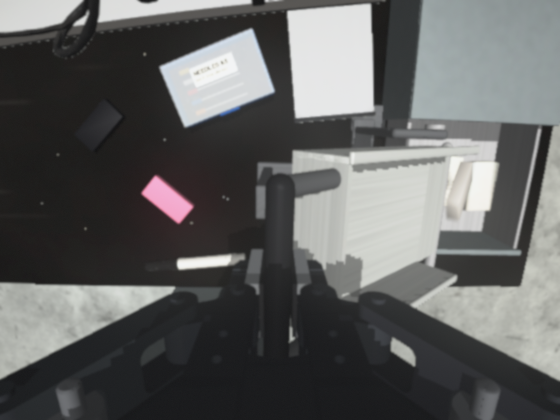

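```bash
python3 -m inch '[{"rot":[0,0,0],"xyz":[0.0053,0,-0.0042],"fingers":0.0},{"rot":[0,0,0],"xyz":[0.0054,0,-0.004],"fingers":0.0},{"rot":[0,0,0],"xyz":[0.0056,0,-0.0038],"fingers":0.0},{"rot":[0,0,0],"xyz":[0.0057,0,-0.0036],"fingers":0.0},{"rot":[0,0,0],"xyz":[0.0058,0,-0.0034],"fingers":0.0},{"rot":[0,0,0],"xyz":[0,0,0],"fingers":0.0},{"rot":[0,0,0],"xyz":[0,0,0],"fingers":0.0},{"rot":[0,0,0],"xyz":[0,0,0],"fingers":0.0},{"rot":[0,0,0],"xyz":[0,0,0],"fingers":0.0},{"rot":[0,0,0],"xyz":[0,0,0],"fingers":0.0}]' 40;  python3 -c "
from h import *
f=cam('wrist','w24')
cv2.imwrite('pics/w24b.png',cv2.resize(f['color'][80:320,240:560][:,:,::-1],None,fx=2.3,fy=2.3,interpolation=cv2.INTER_CUBIC))
f=cam('top','top24')
cv2.imwrite('pics/top24b.png',cv2.resize(f['color'][160:300,320:470][:,:,::-1],None,fx=4,fy=4,interpolation=cv2.INTER_CUBIC))"
```

```text
time_s: 33.5
position: [0.4659, -0.191, 0.3653]
tool_rot: [[0.002, -1.0, -0.004], [-1.0, -0.002, 0.003], [-0.003, 0.004, -1.0]]
wrist_force: [-8.4, 8.5, 11.8]
grip_width: 0.123
```

View pics/w24b.png

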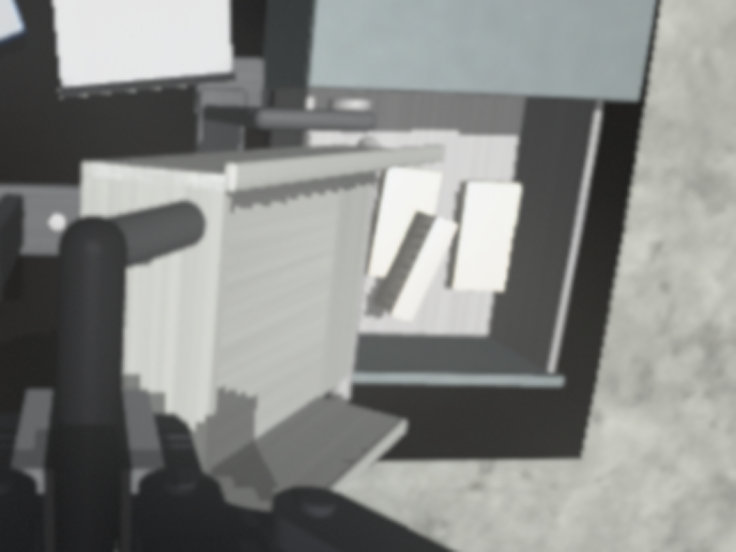

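View pics/top24b.png

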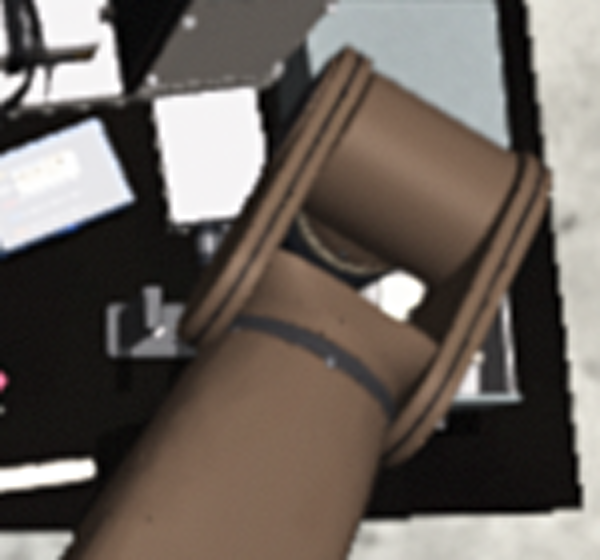

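```bash
python3 -m inch '[{"rot":[0,0,0],"xyz":[-0.0058,0,0.0034],"fingers":0.0},{"rot":[0,0,0],"xyz":[-0.0057,0,0.0036],"fingers":0.0},{"rot":[0,0,0],"xyz":[-0.0056,0,0.0038],"fingers":0.0},{"rot":[0,0,0],"xyz":[-0.0054,0,0.004],"fingers":0.0},{"rot":[0,0,0],"xyz":[-0.0053,0,0.0042],"fingers":0.0},{"rot":[0,0,0],"xyz":[-0.0058,0,0.005],"fingers":0.0},{"rot":[0,0,0],"xyz":[-0.0056,0,0.0052],"fingers":0.0},{"rot":[0,0,0],"xyz":[-0.0054,0,0.0055],"fingers":0.0},{"rot":[0,0,0],"xyz":[-0.0052,0,0.0057],"fingers":0.0},{"rot":[0,0,0],"xyz":[-0.005,0,0.0059],"fingers":0.0}]' 40; python3 -m inch '[{"rot":[0,0,0],"xyz":[-0.0047,0,0.0061],"fingers":0.0},{"rot":[0,0,0],"xyz":[-0.0045,0,0.0063],"fingers":0.0},{"rot":[0,0,0],"xyz":[-0.0042,0,0.0064],"fingers":0.0},{"rot":[0,0,0],"xyz":[-0.0049,0,0.0083],"fingers":0.0},{"rot":[0,0,0],"xyz":[-0.0045,0,0.0085],"fingers":0.0},{"rot":[0,0,0],"xyz":[-0.0041,0,0.0087],"fingers":0.0},{"rot":[0,0,0],"xyz":[-0.0036,0,0.0089],"fingers":0.0},{"rot":[0,0,0],"xyz":[-0.0032,0,0.0091],"fingers":0.0},{"rot":[0,0,0],"xyz":[-0.0027,0,0.0092],"fingers":0.0},{"rot":[0,0,0],"xyz":[-0.0023,0,0.0094],"fingers":0.0}]' 40; python3 -m inch '[{"rot":[0,0,0],"xyz":[-0.0018,0,0.0095],"fingers":0.0},{"rot":[0,0,0],"xyz":[0,0,0],"fingers":0.0},{"rot":[0,0,0],"xyz":[0,0,0],"fingers":0.0},{"rot":[0,0,0],"xyz":[0,0,0],"fingers":0.03},{"rot":[0,0,0],"xyz":[0,0,0],"fingers":0.03},{"rot":[0,0,0],"xyz":[0,0,0],"fingers":0.03},{"rot":[0,0,0],"xyz":[0,0,0],"fingers":0.03},{"rot":[0,0,0],"xyz":[0,0,0],"fingers":0.03},{"rot":[0,0,0],"xyz":[0,0,-0.02],"fingers":0.03},{"rot":[0,0,0],"xyz":[0,0,-0.03],"fingers":0.03}]' 40;python3 -c "
from h import *
f=cam('wrist','w25')"; python3 go.py 0.381 -0.332 0.30 -90
```

```text
time_s: 34.6
position: [0.4668, -0.1371, 0.3171]
tool_rot: [[0.002, -1.0, -0.0], [-1.0, -0.002, -0.001], [0.001, 0.0, -1.0]]
wrist_force: [-1.0, 4.3, 4.6]
grip_width: 0.125
time_s: 35.6
position: [0.4674, -0.0994, 0.2343]
tool_rot: [[0.001, -1.0, 0.002], [-1.0, -0.001, -0.002], [0.002, -0.002, -1.0]]
wrist_force: [4.1, -3.2, -0.6]
grip_width: 0.123
time_s: 36.6
position: [0.4657, -0.0966, 0.2736]
tool_rot: [[0.001, -1.0, -0.005], [-1.0, -0.001, 0.002], [-0.002, 0.005, -1.0]]
wrist_force: [1.4, 0.0, -0.2]
grip_width: 0.351
t36.6 pos [ 0.4685 -0.0977  0.2808] psi -89.93 q6 1.15 rotvec err deg (rz incl) [-0.34 -0.15  0.07]
now axes [ 0.2343  0.0877 -0.0191] | rz 0.07 then [ 0.2343  0.0875 -0.0192]
```

View pics/w25.png

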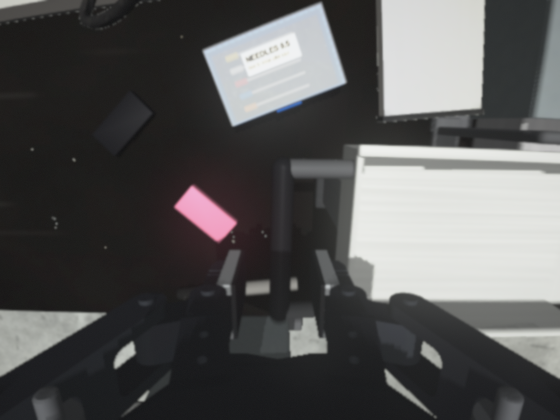

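```bash
python3 -m inch '[{"rot":[0,0,0],"xyz":[0,0,-0.03],"fingers":0.045},{"rot":[0,0,0],"xyz":[0.032,0.012,-0.01],"fingers":0.045},{"rot":[0,0,0],"xyz":[0.032,0.012,0],"fingers":0.045},{"rot":[0,0,0],"xyz":[0.034,0.012,0],"fingers":0.045},{"rot":[0,0,0],"xyz":[0.034,0.013,0],"fingers":0.045},{"rot":[0,0,0],"xyz":[0.034,0.013,0],"fingers":0.045},{"rot":[0,0,0],"xyz":[0.034,0.013,0],"fingers":0.045},{"rot":[0,0,0],"xyz":[0.034,0.012,0],"fingers":0.045},{"rot":[0,0,0],"xyz":[0,0,0.03],"fingers":0.045},{"rot":[0,0,0],"xyz":[0,0,0.03],"fingers":0.045}]' 20; python3 -m inch '[{"rot":[0,0,0],"xyz":[0,0,0.02],"fingers":0.045},{"rot":[0,0,0],"xyz":[0,0,0],"fingers":0.045},{"rot":[0,0,0],"xyz":[0,0,0],"fingers":0.045},{"rot":[0,0,0],"xyz":[0,0,0],"fingers":0.045},{"rot":[0,0,0],"xyz":[0,0,0],"fingers":0.045},{"rot":[0,0,0],"xyz":[0,0,0],"fingers":0.045},{"rot":[0,0,0],"xyz":[0,0,0],"fingers":0.045},{"rot":[0,0,0],"xyz":[0,0,0],"fingers":0.045},{"rot":[0,0,0],"xyz":[0,0,0],"fingers":0.045},{"rot":[0,0,0],"xyz":[0,0,0],"fingers":0.045}]'; python3 -c "
from h import *
f=cam('wrist','w26')"; python3 go.py 0.381 -0.332 0.187 -90
```

```text
time_s: 37.65
position: [0.38, -0.3329, 0.2557]
tool_rot: [[-0.001, -1.0, 0.002], [-1.0, 0.001, -0.002], [0.002, -0.002, -1.0]]
wrist_force: [0.6, 0.1, -0.7]
grip_width: 0.523
time_s: 38.65
position: [0.3802, -0.3312, 0.2354]
tool_rot: [[0.001, -1.0, -0.0], [-1.0, -0.001, -0.0], [0.0, 0.0, -1.0]]
wrist_force: [-0.3, -0.6, -0.1]
grip_width: 0.527
t38.7 pos [ 0.3801 -0.3312  0.2353] psi -89.95 q6 0.65 rotvec err deg (rz incl) [0.   0.01 0.05]
now axes [ 0.0008 -0.0009  0.0483] | rz 0.05 then [ 0.0008 -0.0009  0.0483]
```

View pics/w26.png

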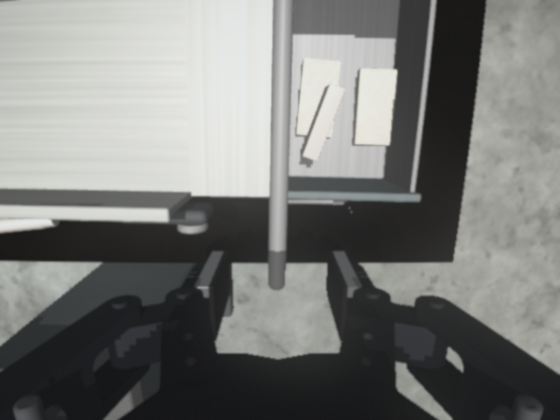

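```bash
python3 -m inch '[{"rot":[0,0,0],"xyz":[0,-0.001,0.02],"fingers":0.045},{"rot":[0,0,0],"xyz":[0,0,0.02],"fingers":0.045},{"rot":[0,0,0],"xyz":[0,0,0.008],"fingers":0.045},{"rot":[0,0,0],"xyz":[0,0,0],"fingers":0.045},{"rot":[0,0,0],"xyz":[0,0,0],"fingers":0.0},{"rot":[0,0,0],"xyz":[0,0,0],"fingers":0.0},{"rot":[0,0,0],"xyz":[0,0,0],"fingers":0.0},{"rot":[0,0,0],"xyz":[0,0,0],"fingers":0.0},{"rot":[0,0,0],"xyz":[0,0,0],"fingers":0.0},{"rot":[0,0,0],"xyz":[0,0,0],"fingers":0.0}]' 25;python3 -m inch '[{"rot":[0,0,0],"xyz":[0.0006,0,-0.0073],"fingers":0.0},{"rot":[0,0,0],"xyz":[-0.0006,0,-0.0073],"fingers":0.0},{"rot":[0,0,0],"xyz":[-0.0018,0,-0.0071],"fingers":0.0},{"rot":[0,0,0],"xyz":[-0.0029,0,-0.0068],"fingers":0.0},{"rot":[0,0,0],"xyz":[-0.004,0,-0.0061],"fingers":0.0},{"rot":[0,0,0],"xyz":[-0.0048,0,-0.0054],"fingers":0.0},{"rot":[0,0,0],"xyz":[-0.0058,0,-0.0047],"fingers":0.0},{"rot":[0,0,0],"xyz":[0,0,0],"fingers":0.0},{"rot":[0,0,0],"xyz":[0,0,0],"fingers":0.0},{"rot":[0,0,0],"xyz":[0,0,0],"fingers":0.0}]' 25;python3 go.py 0.381 -0.293 0.239 -90
```

```text
time_s: 39.7
position: [0.3816, -0.3311, 0.1883]
tool_rot: [[0.0, -1.0, 0.001], [-1.0, -0.0, 0.0], [-0.0, -0.001, -1.0]]
wrist_force: [1.0, 4.5, 5.2]
grip_width: 0.104
time_s: 40.7
position: [0.3817, -0.3143, 0.2353]
tool_rot: [[0.001, -1.0, 0.002], [-1.0, -0.001, -0.007], [0.007, -0.002, -1.0]]
wrist_force: [0.1, -5.2, 6.3]
grip_width: 0.103
t40.7 pos [ 0.3817 -0.3143  0.2353] psi -89.94 q6 0.68 rotvec err deg (rz incl) [-0.13 -0.43  0.06]
now axes [-0.0212  0.0007 -0.0038] | rz 0.06 then [-0.0213  0.0007 -0.0037]
```

```bash
python3 -m inch '[{"rot":[0,0,0],"xyz":[-0.0063,0,-0.003],"fingers":0.0},{"rot":[0,0,0],"xyz":[-0.0069,0,-0.002],"fingers":0.0},{"rot":[0,0,0],"xyz":[-0.006,0,-0.001],"fingers":0.0},{"rot":[0,0,0],"xyz":[-0.003,0,0],"fingers":0.0},{"rot":[0,0,0],"xyz":[-0.002,0,0],"fingers":0.0},{"rot":[0,0,0],"xyz":[0,0,0],"fingers":0.0},{"rot":[0,0,0],"xyz":[0,0,0],"fingers":0.0},{"rot":[0,0,0],"xyz":[0,0,0],"fingers":0.0},{"rot":[0,0,0],"xyz":[0,0,0],"fingers":0.0},{"rot":[0,0,0],"xyz":[0,0,0],"fingers":0.0}]' 25;python3 go.py 0.381 -0.293 0.239 -90; python3 -c "
from h import *
f=cam('wrist','w27')"
```

```text
time_s: 41.7
position: [0.3822, -0.2914, 0.2444]
tool_rot: [[0.002, -1.0, 0.003], [-1.0, -0.002, -0.011], [0.011, -0.003, -1.0]]
wrist_force: [-3.3, -4.3, 16.4]
grip_width: 0.102
t41.7 pos [ 0.3822 -0.2914  0.2444] psi -89.91 q6 0.71 rotvec err deg (rz incl) [-0.19 -0.65  0.09]
now axes [0.0016 0.0012 0.0054] | rz 0.09 then [0.0016 0.0012 0.0054]
```

View pics/w27.png

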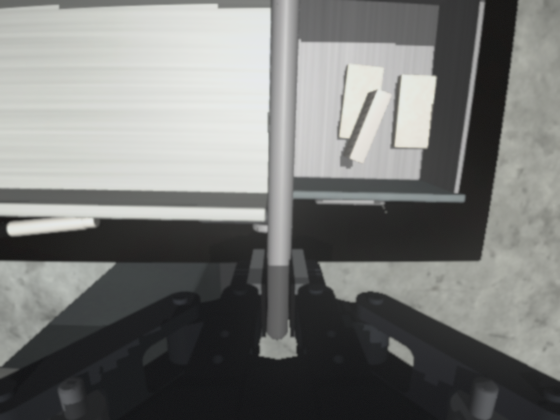

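```bash
python3 -m inch '[{"rot":[0,0,0],"xyz":[-0.002,0,-0.001],"fingers":0.0},{"rot":[0,0,0],"xyz":[-0.002,0,0],"fingers":0.0},{"rot":[0,0,0],"xyz":[0,0,0],"fingers":0.0},{"rot":[0,0,0],"xyz":[0,0,0],"fingers":0.0},{"rot":[0,0,0],"xyz":[0,0,0],"fingers":0.0},{"rot":[0,0,0],"xyz":[0,0,0],"fingers":0.0},{"rot":[0,0,0],"xyz":[0,0,0],"fingers":0.0},{"rot":[0,0,0],"xyz":[0,0,0],"fingers":0.0},{"rot":[0,0,0],"xyz":[0,0,0],"fingers":0.0},{"rot":[0,0,0],"xyz":[0,0,0],"fingers":0.0}]' 25;python3 go.py 0.381 -0.293 0.239 -90
```

```text
time_s: 42.75
position: [0.3821, -0.2894, 0.2447]
tool_rot: [[0.002, -1.0, 0.005], [-1.0, -0.002, -0.018], [0.018, -0.005, -1.0]]
wrist_force: [-1.8, -12.8, 10.0]
grip_width: 0.103
t42.8 pos [ 0.3821 -0.2894  0.2447] psi -89.91 q6 0.72 rotvec err deg (rz incl) [-0.26 -1.06  0.1 ]
now axes [0.0035 0.0012 0.0058] | rz 0.09 then [0.0036 0.0011 0.0057]
```

```bash
python3 -m inch '[{"rot":[0,0,0],"xyz":[0,0,0],"fingers":0.045},{"rot":[0,0,0],"xyz":[0,0,0],"fingers":0.045},{"rot":[0,0,0],"xyz":[0,0,0],"fingers":0.045},{"rot":[0,0,0],"xyz":[0,0,0],"fingers":0.045},{"rot":[0,0,0],"xyz":[0.003,0,0],"fingers":0.045},{"rot":[0,0,0],"xyz":[0,0,-0.03],"fingers":0.045},{"rot":[0,0,0],"xyz":[0,0,-0.03],"fingers":0.045},{"rot":[0,0,0],"xyz":[0,0,-0.02],"fingers":0.045},{"rot":[0,0,0],"xyz":[0,0,0],"fingers":0.045},{"rot":[0,0,0],"xyz":[0,0,0],"fingers":0.045}]' 25;python3 go.py 0.36 -0.37 0.28 -90;python3 -c "
from h import *
f=cam('wrist','w28')
print(px2w(f,[[284,270]],.187),w2px(f,[[.3825,-.0,.185]]))
f=cam('scene','s28')
cv2.imwrite('pics/s28b.png',cv2.resize(f['color'][120:250,310:440][:,:,::-1],None,fx=4.6,fy=4.6,interpolation=cv2.INTER_CUBIC))"
```

```text
time_s: 43.75
position: [0.381, -0.2866, 0.3184]
tool_rot: [[0.001, -1.0, -0.0], [-1.0, -0.001, 0.0], [-0.0, 0.0, -1.0]]
wrist_force: [-0.4, 0.9, -0.2]
grip_width: 0.523
t43.8 pos [ 0.381  -0.2866  0.3184] psi -89.94 q6 0.71 rotvec err deg (rz incl) [0.03 0.03 0.06]
now axes [0.0834 0.0211 0.0384] | rz 0.06 then [0.0834 0.021  0.0384]
[[ 0.35238571 -0.2905963   0.187     ]] [[-121.07392024  223.91498423]]
```

View pics/w28.png

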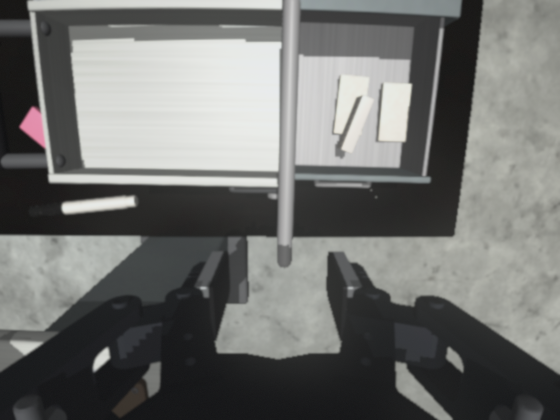

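View pics/s28b.png

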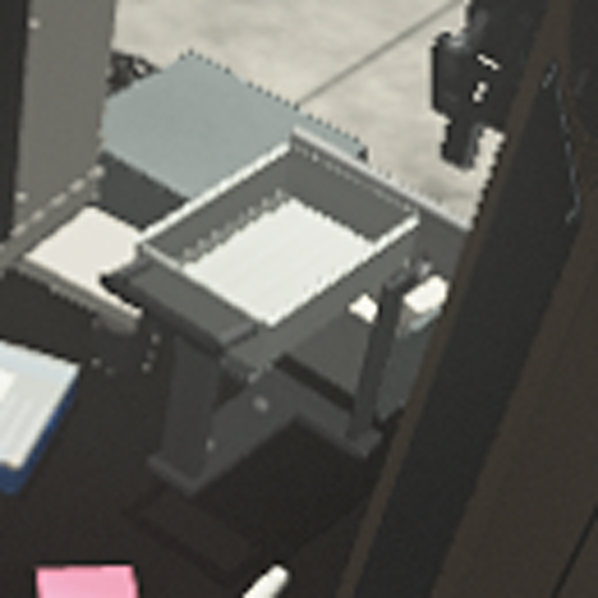

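```bash
python3 -m inch '[{"rot":[0,0,0],"xyz":[0.02,0.006,0],"fingers":0.0},{"rot":[0,0,0],"xyz":[0.03,0.01,0],"fingers":0.0},{"rot":[0,0,0],"xyz":[0.035,0.01,0],"fingers":0.0},{"rot":[0,0,0],"xyz":[0,0,0],"fingers":0.0},{"rot":[0,0,0],"xyz":[0,0,0.03],"fingers":0.0},{"rot":[0,0,0],"xyz":[0,0,0.04],"fingers":0.0},{"rot":[0,0,0],"xyz":[0,0,0.04],"fingers":0.0},{"rot":[0,0,0],"xyz":[0,0,0.03],"fingers":0.0},{"rot":[0,0,0],"xyz":[0,0,0],"fingers":0.0},{"rot":[0,0,0],"xyz":[0,0,0],"fingers":0.0}]' 40;python3 go.py 0.355 -0.372 0.123 -90;python3 -c "
from h import *
f=cam('wrist','w29')"
```

```text
time_s: 44.85
position: [0.3551, -0.371, 0.1784]
tool_rot: [[0.001, -1.0, -0.001], [-1.0, -0.001, 0.002], [-0.002, 0.001, -1.0]]
wrist_force: [-0.2, 0.0, -0.1]
grip_width: -0.0
t44.9 pos [ 0.3551 -0.371   0.1784] psi -89.93 q6 0.56 rotvec err deg (rz incl) [0.07 0.12 0.07]
now axes [0.0011 0.     0.0554] | rz 0.07 then [0.001  0.0001 0.0554]
```

View pics/w29.png

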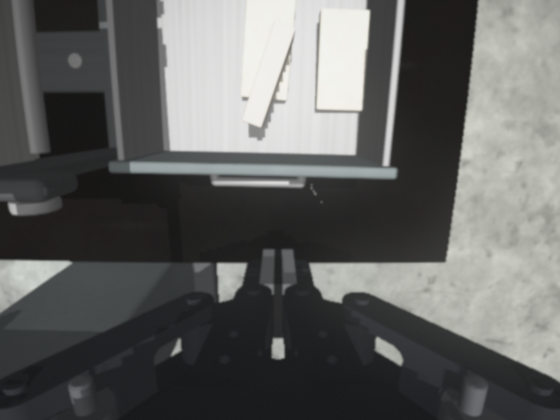

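```bash
python3 -m inch '[{"rot":[0,0,0],"xyz":[0,0,0.03],"fingers":0.0},{"rot":[0,0,0],"xyz":[0,0,0.025],"fingers":0.0},{"rot":[0,0,0],"xyz":[0,0,0],"fingers":0.0},{"rot":[0,0,0],"xyz":[0,-0.01,0],"fingers":0.0},{"rot":[0,0,0],"xyz":[0,-0.01,0],"fingers":0.0},{"rot":[0,0,0],"xyz":[0,-0.01,0],"fingers":0.0},{"rot":[0,0,0],"xyz":[0,-0.01,0],"fingers":0.0},{"rot":[0,0,0],"xyz":[0,-0.01,0],"fingers":0.0},{"rot":[0,0,0],"xyz":[0,-0.01,0],"fingers":0.0},{"rot":[0,0,0],"xyz":[0,-0.01,0],"fingers":0.0}]' 40;python3 -m inch '[{"rot":[0,0,0],"xyz":[0,-0.01,0],"fingers":0.0},{"rot":[0,0,0],"xyz":[0,-0.01,0],"fingers":0.0},{"rot":[0,0,0],"xyz":[0,-0.01,0],"fingers":0.0},{"rot":[0,0,0],"xyz":[0,-0.01,0],"fingers":0.0},{"rot":[0,0,0],"xyz":[0,-0.01,0],"fingers":0.0},{"rot":[0,0,0],"xyz":[0,-0.01,0],"fingers":0.0},{"rot":[0,0,0],"xyz":[0,-0.01,0],"fingers":0.0},{"rot":[0,0,0],"xyz":[0,-0.01,0],"fingers":0.0},{"rot":[0,0,0],"xyz":[0,0,0],"fingers":0.0},{"rot":[0,0,0],"xyz":[0,0,0],"fingers":0.0}]';python3 -c "
from h import *
f=cam('wrist','w30')"
```

```text
time_s: 45.9
position: [0.426, -0.3718, 0.1241]
tool_rot: [[0.001, -1.0, -0.0], [-1.0, -0.001, -0.0], [0.0, 0.0, -1.0]]
wrist_force: [-2.8, -1.2, 1.8]
grip_width: 0.004
time_s: 46.9
position: [0.5058, -0.3711, 0.124]
tool_rot: [[0.001, -1.0, 0.001], [-1.0, -0.001, 0.001], [-0.001, -0.001, -1.0]]
wrist_force: [-0.0, 0.8, -0.8]
grip_width: -0.002
```

View pics/w30.png

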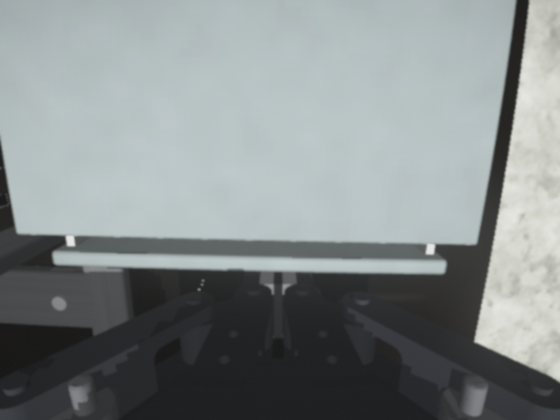

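```bash
python3 -m inch '[{"rot":[0,0,0],"xyz":[0,-0.003,0],"fingers":0.0},{"rot":[0,0,0],"xyz":[0,-0.003,0],"fingers":0.0},{"rot":[0,0,0],"xyz":[0,-0.003,0],"fingers":0.0},{"rot":[0,0,0],"xyz":[0,-0.003,0],"fingers":0.0},{"rot":[0,0,0],"xyz":[0,-0.002,0],"fingers":0.0},{"rot":[0,0,0],"xyz":[0,-0.002,0],"fingers":0.0},{"rot":[0,0,0],"xyz":[0,0,0],"fingers":0.0},{"rot":[0,0,0],"xyz":[0,0,0],"fingers":0.0},{"rot":[0,0,0],"xyz":[0,0,0],"fingers":0.0},{"rot":[0,0,0],"xyz":[0,0,0],"fingers":0.0}]' 40;python3 -c "
from h import *
f=cam('wrist','w31')"
```

```text
time_s: 47.95
position: [0.5187, -0.3716, 0.1239]
tool_rot: [[0.002, -1.0, -0.008], [-1.0, -0.002, 0.002], [-0.003, 0.008, -1.0]]
wrist_force: [-12.3, 0.8, 5.7]
grip_width: -0.0
```

View pics/w31.png

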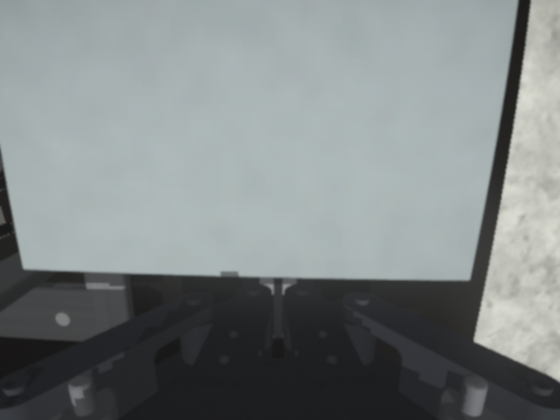

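Force rose to 12 N at the stop. I'll press 1.5 mm more and then back off.

```bash
python3 -m inch '[{"rot":[0,0,0],"xyz":[0,-0.001,0],"fingers":0.0},{"rot":[0,0,0],"xyz":[0,-0.001,0],"fingers":0.0},{"rot":[0,0,0],"xyz":[0,0,0],"fingers":0.0},{"rot":[0,0,0],"xyz":[0,0,0],"fingers":0.0},{"rot":[0,0,0],"xyz":[0,0,0],"fingers":0.0},{"rot":[0,0,0],"xyz":[0,0,0],"fingers":0.0},{"rot":[0,0,0],"xyz":[0,0,0],"fingers":0.0},{"rot":[0,0,0],"xyz":[0,0,0],"fingers":0.0},{"rot":[0,0,0],"xyz":[0,0,0],"fingers":0.0},{"rot":[0,0,0],"xyz":[0,0,0],"fingers":0.0}]' 40; python3 -m inch '[{"rot":[0,0,0],"xyz":[0,0.01,0],"fingers":0.0},{"rot":[0,0,0],"xyz":[0,0.03,0],"fingers":0.0},{"rot":[0,0,0],"xyz":[0.02,0.04,0],"fingers":0.0},{"rot":[0,0,0],"xyz":[0.02,0.04,0],"fingers":0.0},{"rot":[0,0,0],"xyz":[0.03,0.02,-0.02],"fingers":0.0},{"rot":[0,0,0],"xyz":[0.03,0,-0.04],"fingers":0.0},{"rot":[0,0,0],"xyz":[0.03,0,-0.05],"fingers":0.0},{"rot":[0,0,0],"xyz":[0.03,0,-0.05],"fingers":0.0},{"rot":[0,0,0],"xyz":[0.03,0,-0.04],"fingers":0.0},{"rot":[0,0,0],"xyz":[0,0,0],"fingers":0.0}]';python3 -c "
from h import *
f=cam('wrist','w32');f=cam('scene','s32');f=cam('top','top32')
cv2.imwrite('pics/top32b.png',cv2.resize(f['color'][160:300,320:470][:,:,::-1],None,fx=4,fy=4,interpolation=cv2.INTER_CUBIC))"
```

```text
time_s: 49.0
position: [0.519, -0.3717, 0.124]
tool_rot: [[0.002, -1.0, -0.013], [-1.0, -0.002, 0.004], [-0.004, 0.013, -1.0]]
wrist_force: [-17.9, 1.5, 10.3]
grip_width: 0.002
time_s: 50.0
position: [0.3843, -0.5586, 0.3193]
tool_rot: [[-0.001, -1.0, 0.008], [-1.0, 0.001, -0.017], [0.017, -0.008, -1.0]]
wrist_force: [-0.2, 0.1, 1.0]
grip_width: 0.005
```

View pics/w32.png

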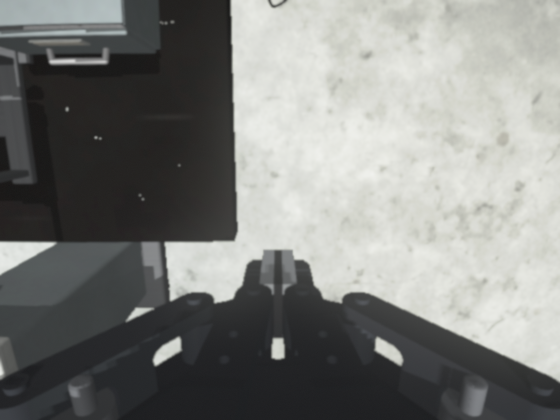

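View pics/top32b.png

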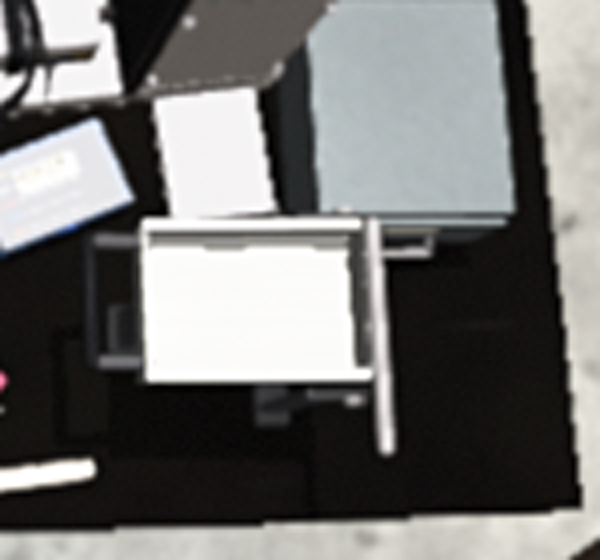

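View pics/top32.png

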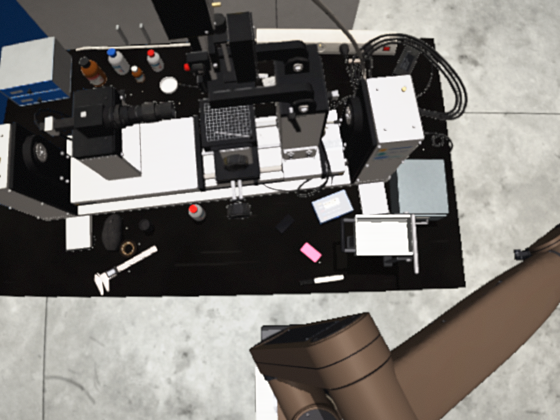

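View pics/s32.png

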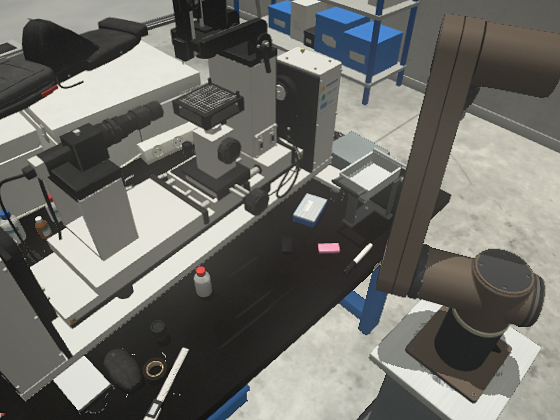

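```bash
python3 -c "
from h import *
print(ctrl.finish_job())"
```

```text
the job is handed in; nothing more can be done
None
```

The job is handed in at about 50 s of the 210 s allowed, and all three coupons that were on the bench ended up in the shut drawer. Only three light grey coupons were present. I left the pink and black look-alikes alone.

I put each coupon in the pan with its gate up, then lowered the gate to its stop. Tipping the pan by its handle to roughly 0.9 rad slid all three coupons into the drawer. Afterwards I set the pan level, swung the gate up to its stop, and pushed the drawer in until it met its stop.

**Last checks:**
- **Coupons:** the wrist view just before the drawer was pushed in showed three coupons in it, one leaning on another. The pan was empty and no coupon was left on the bench.
- **Drawer:** the push force rose to about 18 N with only 0.3 mm of movement for 2 mm commanded, so I take it as fully home. By my reckoning its front sat about 4 mm short of the expected position, which is within the measurement error.
- **Gate and pan:** the pan is level. The gate rail is slightly further shut than at the start, and pushing it on met about 13 N.
- **Other things:** the bottle, needle box and lens look unmoved in the final pictures.

My first attempt on the first coupon closed the fingers a few millimetres too high; I re-gripped it without moving it. The angles and drawer position come from pictures and forces, not from joint readings.

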